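Tip the nougats through the funnel into the jar

ROBOT

A 7-joint arm with a two-finger parallel gripper is mounted at the origin on the work surface. World frame = base frame: x ahead of the robot, y to its left, z up, the work surface at z = 0. Lengths are in mm, angles in rad, forces in N, time in s.
With the tool pointing down it reaches from about 400 to 900 mm from the base axis. Payload 5.5 kg.
Tool frame: the origin (TCP) lies between the finger pads; the fingertips stand 8 mm ahead of it and the grasp point (between the pads) lies 11 mm behind it; z points along the fingers, y is the line along which they close (so a half turn about z gives the same grasp; the last joint's range is limited). The gripper opens to 92 mm and grips with 3 to 60 N. Pads are 19 mm wide; open, the fingers measure 130 mm over their backs; the gripper's body (75 mm by 190 mm) begins 47 mm behind the grasp point.
Start: joints at [-0.95, 0.501, -0.427, 1.55, 0.221, 1.138, -0.21], TCP at [227.602, 608.849, 234.729] pointing down, gripper open.
Joint ranges: [-2.88, 2.88], [-0.31, 2.03], [-1.54, 1.56], [0.2, 2.42], [-1.41, 4.55], [0.19, 2.02], [-2.57, 2.57]. Speed limits (rad/s): [2.57, 2.57, 3.14, 3.14, 3.14, 3.14, 3.14].

INTERFACE

Orientations are given as a unit quaternion [w, x, y, z].
In Python, from station import * gives the robot as it stands.
- The arm moves only by the tool carry_out, never from a script. Its argument "rows" is text: rows parted by semicolons, each of 4 numbers parted by spaces: the shift along the tool's x, y, z in units of 25 mm (1.0 is 25 mm), then the turn about the tool's z in units of 6 degrees (1.0 is 6 degrees). In form: x y z roll; .... A call has 1 to 10 rows; each row shifts and turns the commanded pose from where the row before left it, along the tool's axes as they then stand; what a row does not reach is not made up. A row lasts 1/12 s, in which the tool goes at most 41.7 mm and 7.16 degrees, less where a joint would pass 70% of its speed; a pose out of reach is approached as far as the arm can. A call is refused whole if a number of a shift passes 1 or a number of a turn 1, either way. A call with a gripper value outside its range is refused whole. "jaw" is the closure in counts, from 0 (fully open) to 255 (shut), set as the call begins (left out, the last holds). The fingers move at their own pace and stop on an object; "squeeze" is the grip in N (left out, the last holds). Time passes only in rows, so rows that do not move let the fingers close. It gives the time, the measured TCP pose, the force, the opening and the grip force at its end, in the units of the state.
- get_state(): the state, without advancing time (a new reading comes with each control period).
- snapshot(name): name is "scene" or "side" or "wrist"; returns a dict with "img" (420x560x3 uint8, red, green, blue), "z_map" (420x560 float32, mm along the optical axis (not along the pixel's ray), 0 where there is no reading), "intrinsics" (3x3 intrinsics, pixels), "view" (4x4, takes a point from world to camera coordinates). Camera axes: x right, y down, z forward; pixel columns grow to the right and rows downward; lengths in mm; the calibration is good to about 2 mm. A picture is of the moment at which its call begins.
- hand_in(): hands the job in; it is judged then, once.
Trained networks look in a picture, given as the dict that the camera call returned (one of the last four; its "shot" number tells which), for a name from the list of things; names that differ only in an ending like _2 or _b are one class to them, and where a whole thing is asked for, a point or a joint stands for the part that bears it (a point fixed in the world has none). Each returns a list of dicts, best first, with "conf" (0 to 1); they miss things now and then, are a little off and sometimes report something else, mostly with a low value. They report only what shows in the picture. A call takes as long as a camera call. They do not tell look-alikes from the thing itself.
- spot_in(name, picture): "position" ([x, y, z] in mm, in the coordinates of the camera as it stood for that picture, good to about 4 mm: the middle of the surface that is visible of it).
The state is a dict: "time_s": time; "joint_pos": joint angles; "dq": joint speeds; "joint_efforts": joint torques, N m; "tcp_pos": TCP position; "tool_rot": TCP orientation; "force": force on the tool from outside, world axes, zero at the start; "torque": the same for the moment, N m; "finger_gap": finger opening in mm; "grip_force": force on a finger pad.
Only numpy, scipy, OpenCV 4.12 (cv2) and the standard library are available. Lean on these libraries where they do the work, as an engineer would, in place of code of your own. Each camera call takes 0.05 s, during which the arm holds its last target. There are 200 camera calls.

TASK

Guests are coming: take the steel tray by its wooden grip, tip all six nougats off its lip through the funnel into the glass jar, and stand the empty tray level on its wooden stand again. Let them go a few at a time, as they wedge in the funnel when too many arrive together, and press through with the fingertips any that do. Leave the funnel seated in the jar, keep the jar upright where it is, and leave the teacups where they stand.

Things in the scene. Friction and masses are not known exactly. Their poses are not given: they have to be found in the camera images.
- tray: stainless steel pouring tray, 195 mm long, 115 mm wide, walls 32 mm high and 3 mm thick on three sides; mass about 0.34 kg empty (0.29 to 0.41). Origin: centre of its underside; +x points to the open pouring lip, z up when level. Floor 4 mm thick; the last 34 mm before the lip rise by 6 degrees, the side walls close in there to 83 mm between them. A rigid steel bail stands across the tray (along its y) with a wooden grip on top
- tray_grip (a point): centre of the bail's wooden grip: a bar 18 mm wide (along the tray's x), 16 mm high and 96 mm long (along the tray's y), 10 mm behind the tray's origin and 104 mm above its underside; free space of 60 mm or more under it
- tray_lip (a point): middle of the tray's open pouring edge, 98 mm ahead of the tray's origin and 8 mm above its underside, on top of the floor plate
- stand: low slatted wooden stand, fixed to the table, 160 mm long (its x), 120 mm wide, 40 mm high; the tray stands centred on it to begin with, lip towards the stand's +x. Origin: centre of its underside
- stand_top (a point): centre of the stand's flat top, 40 mm above the table; its axes are the stand's
- jar: clear glass jar, loose, 0.55 kg, 100 mm across, 124 mm high, shoulder from 84 mm up, neck 72 mm across and 65 mm inside. Origin: centre of its underside
- funnel: stainless steel funnel, loose, 0.14 kg, standing in the jar's neck on a collar 30 mm above the tip of its tube; 96 mm high over all. Origin: centre of the tube's lower end, which hangs 94 mm above the jar's underside
- funnel_mouth (a point): centre of the funnel's top rim, 96 mm above its origin (190 mm above the table); the mouth is 148 mm across inside
- funnel_throat (a point): centre of the funnel's throat, where the cone (about 48 degrees steep) meets the tube, 36 mm above its origin; 53 mm across inside. One or two nougats at a time drop through; when two or more arrive together they often wedge across it, and then the lowest of them has to be pushed down with closed fingertips, with 10 to 22 N, sometimes more than once
- nougat0_mid (a point): middle of wrapped nougat 1 of six: a chunk 34 mm long and 27 mm thick with round ends, 26 g, paper-coloured, lying loose on the tray; all six are alike. They slide on the steel at a slope somewhere between 26 and 33 degrees and may roll at less
- nougat1_mid (a point): middle of nougat 2 of six, the same
- nougat2_mid (a point): middle of nougat 3 of six, the same
- nougat3_mid (a point): middle of nougat 4 of six, the same
- nougat4_mid (a point): middle of nougat 5 of six, the same
- nougat5_mid (a point): middle of nougat 6 of six, the same
- teacup0: porcelain teacup on its saucer (one piece, loose), saucer 124 mm across, 61 mm high; bystander between the stand and the jar. Origin: centre of its underside
- teacup1: the other teacup on its saucer, the same, nearer the robot. Origin: centre of its underside
- candybox: round red acrylic candy box with a press-button lid, fixed, 220 mm across, 76 mm high; bystander at the back (a glass vase 240 mm high and a key dish also stand along the back). Origin: centre of its underside
Things that resemble listed ones, but are neither listed nor needed, are in the scene too. What is shaped like the tray but pink is not meant.

How it is judged (in metres and radians):
On the way, in this order (a step that is already met when the one before it is completed fails the run):
1. the tray is tipped, lip down, with its lip over the funnel's mouth (angle between tray's own z axis and vertical above 0.2 rad and horizontal distance between tray_lip and funnel_mouth below 0.085 m and z of tray_lip in the frame of funnel_mouth above -0.03 m), for 0.1 s.
2. all six nougats are down inside the jar, the funnel still seated in its neck (z of each of nougat0_mid, nougat1_mid, nougat2_mid, nougat3_mid, nougat4_mid, nougat5_mid in the frame of jar below 0.088 m and horizontal distance between each of nougat0_mid, nougat1_mid, nougat2_mid, nougat3_mid, nougat4_mid, nougat5_mid and jar below 0.05 m and horizontal distance between funnel and jar below 0.012 m and z of funnel in the frame of jar below 0.104 m and angle between funnel's own z axis and vertical below 0.12 rad and angle between jar's own z axis and vertical below 0.1 rad), for 0.2 s.
At the end, for the whole second after the job is handed in: All six nougats in the jar below its neck (middles under 88 mm up); funnel in the neck (within 12 mm of the axis, raised under 10 mm, tilted under 7 deg), jar upright within 6 deg; tray at rest on the stand, within 40 mm of its middle and 6 mm of its top, level within 4.5 deg (all of step 2 and horizontal distance between tray and stand_top below 0.04 m and z of tray in the frame of stand_top between -0.006 and 0.006 m and angle between tray's own z axis and vertical below 0.08 rad and linear speed of tray below 0.02 m/s); the robot touches nothing.
It fails at once if the jar is tipped by more than 15 degrees or shoved more than 40 mm (angle between jar's own z axis and vertical above 0.26 rad or distance of jar from where it was at the start of the episode above 0.04 m).
It fails at once if the funnel is knocked out of the jar's neck (z of funnel in the frame of jar above 0.13 m or angle between funnel's own z axis and vertical above 0.6 rad).
It fails at once if a teacup is moved more than 25 mm or tipped (distance of any of teacup0, teacup1 from where it was at the start of the episode above 0.025 m or angle between any of teacup0, teacup1's own z axis and vertical above 0.3 rad).
It also fails if it takes over 67 s, if anything falls off the work surface, if the arm or the gripper's body presses on something with over 40 N, if the wrist force passes 120 N, or if a joint passes its speed limit or range.

## Working session

There is one attempt and no reset: what is moved stays moved. The work goes in short steps, Python scripts to look and compute and a tool call to move; the robot and the scene stay as the last step left them, time stands still between calls to the robot, and variables do not carry over. Pictures are saved under pics/ and viewed, at most 10 in all, crops included, and the job is handed in when it is done.

Besides the shell and the picture viewer there is one more tool, called after "Emit:" as name(argument=value, ...), one argument or row to a line, values as JSON. carry_out: Moves the arm, as the interface text tells. Its arguments: {"type":"object","properties":{"rows":{"type":"string"},"jaw":{"type":"number"},"squeeze":{"type":"number"}},"required":["rows"]}

```bash
mkdir -p pics; ls
cat > h.py <<'E'
from station import *
import numpy as np, cv2
from scipy.spatial.transform import Rotation as R
def save(p,n): cv2.imwrite('pics/'+n+'.png',p['img'][:,:,::-1])
def w(p,c):
    return (np.linalg.inv(p['view'])@np.r_[c,1])[:3]
def px(p,c):
    q=p['intrinsics']@np.array(c); return (q[:2]/q[2]).round()
def find(p,names):
    for n in names:
        for d in spot_in(n,p)[:7]:
            print(n,round(d['conf'],2),px(p,d['position']),w(p,d['position']).round())
E
python3 - <<'E'
from h import *
ps={n:snapshot(n) for n in("scene","side")}
save(ps['scene'],'s0');save(ps['side'],'d0')
for n in ps:
    print(n); print(np.linalg.inv(ps[n]['view'])[:3].round(2))
    find(ps[n],['tray','tray_grip','tray_lip','stand','jar','funnel','funnel_mouth','nougat0_mid','teacup0'])
s=get_state();print(s['time_s'],R.from_quat(np.roll(s['tool_rot'],-1)).as_matrix().round(2),s['tcp_pos'])
E
```

```text
pics
scene
[[ 6.30000e-01  5.00000e-01 -6.00000e-01  1.06229e+03]
 [ 7.80000e-01 -3.80000e-01  5.00000e-01 -4.52160e+02]
 [ 2.00000e-02 -7.80000e-01 -6.20000e-01  6.73800e+02]]
tray 0.97 [216. 284.] [ 561. -192.   60.]
tray 0.7 [132. 243.] [ 303. -254.   11.]
tray_grip 0.78 [222. 284.] [ 569. -184.   61.]
tray_grip 0.61 [132. 241.] [ 308. -253.   19.]
tray_lip 0.9 [219. 285.] [ 570. -190.   64.]
tray_lip 0.64 [130. 242.] [ 303. -257.   13.]
stand 0.58 [197. 309.] [ 575. -243.   40.]
jar 0.9 [391. 209.] [621. 236.  70.]
jar 0.41 [208. 294.] [ 581. -220.   69.]
funnel_mouth 0.78 [404. 156.] [585. 295. 170.]
nougat0_mid 0.66 [245. 295.] [ 625. -170.   71.]
teacup0 0.83 [299. 268.] [591. -11.  13.]
teacup0 0.68 [248. 222.] [421. -19.  28.]
side
[[-9.7000e-01 -1.1000e-01  1.9000e-01  4.0529e+02]
 [-2.3000e-01  4.8000e-01 -8.5000e-01  6.4845e+02]
 [ 0.0000e+00 -8.7000e-01 -5.0000e-01  5.4749e+02]]
tray 0.8 [402. 231.] [ 304. -256.   11.]
tray 0.7 [296. 223.] [ 552. -151.   60.]
tray 0.41 [201. 297.] [613. 245. 162.]
tray_grip 0.95 [294. 220.] [ 557. -155.   65.]
tray_grip 0.74 [400. 230.] [ 307. -257.   12.]
tray_lip 0.89 [296. 224.] [ 552. -151.   58.]
tray_lip 0.6 [401. 230.] [ 305. -256.   13.]
jar 0.68 [216. 378.] [576. 304.  74.]
jar 0.57 [290. 218.] [ 568. -155.   70.]
jar 0.19 [203. 295.] [611. 242. 164.]
funnel 0.71 [201. 295.] [613. 244. 164.]
funnel 0.39 [295. 223.] [ 554. -151.   60.]
funnel_mouth 0.83 [203. 294.] [611. 242. 166.]
nougat0_mid 0.59 [268. 214.] [ 624. -163.   69.]
teacup0 0.65 [272. 268.] [573.  -7.  33.]
teacup0 0.56 [348. 284.] [416.  -2.  23.]
1.0 [[-0.94  0.35 -0.  ]
 [ 0.35  0.94  0.  ]
 [ 0.    0.   -1.  ]] [227.60992485 608.85688055 234.75609914]
```

View pics/s0.png

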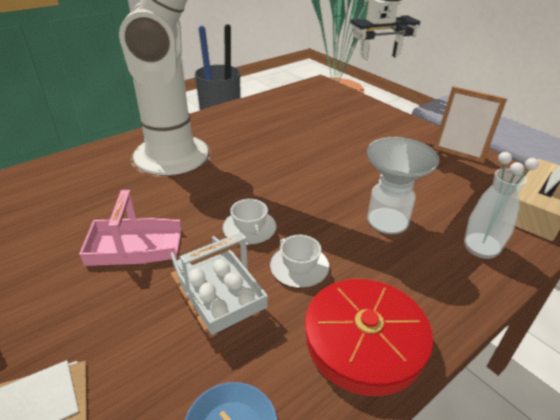

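View pics/d0.png

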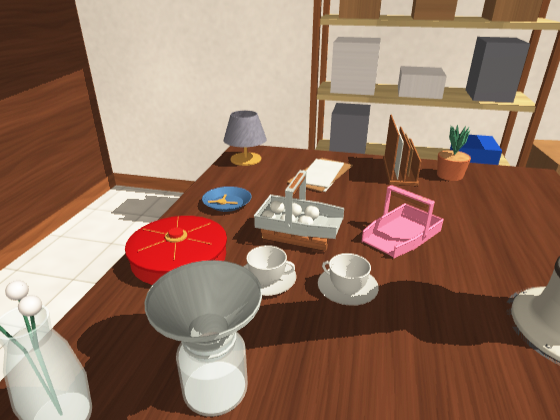

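Candidates for the tray: the steel tray with nougats at scene (218,285), side (296,220), and the pink one at scene (132,243), side (402,230). I choose the steel one. The funnel and jar are at scene (400,160)/(391,209). The cups are at (249,218) and (300,262).

```bash
cat >> h.py <<'E'
def cloud(p):
    z=p['z_map'].astype(float); v,u=np.mgrid[:420,:560]
    K=p['intrinsics']; x=(u-K[0,2])/K[0,0]*z; y=(v-K[1,2])/K[1,1]*z
    P=np.stack([x,y,z,np.ones_like(z)],-1)@np.linalg.inv(p['view']).T
    P=P[...,:3]; P[z==0]=np.nan
    return P
E
python3 - <<'E'
from h import *
tops=[]
G=np.full((600,800,3),40,np.uint8)
for i,n in enumerate(("scene","side")):
    p=snapshot(n);P=cloud(p);I=p['img']
    # tray top view region x 430..700,y -330..-60 ; 1.4px/mm
    m=(P[...,0]>430)&(P[...,0]<700)&(P[...,1]>-330)&(P[...,1]<-60)&(P[...,2]>20)&(P[...,2]<200)
    Q=P[m];C=I[m]
    o=np.argsort(Q[:,2])
    for q,c in zip(Q[o],C[o]):
        a=int((q[0]-430)*1.45)+400*i;b=int((-60-q[1])*1.45)
        cv2.circle(G,(a,b),1,[int(v) for v in c[::-1]],-1)
    # grip: z 130..160
    g=Q[(Q[:,2]>137)&(Q[:,2]<160)]
    print(n,'grip',len(g),g.mean(0).round(1) if len(g) else '')
    if len(g)>5:
        xy=g[:,:2]-g[:,:2].mean(0);u,s,vt=np.linalg.svd(xy,full_matrices=False);t=xy@vt[0]
        print(vt[0],np.degrees(np.arctan2(vt[0][1],vt[0][0])),t.min(),t.max(),g.max(0),g.min(0))
    r=P[(P[...,0]>480)&(P[...,0]<720)&(P[...,1]>150)&(P[...,1]<400)&(P[...,2]>184)&(P[...,2]<200)]
    if len(r)>5:
        A=np.c_[2*r[:,:2],np.ones(len(r))];s=np.linalg.lstsq(A,(r[:,:2]**2).sum(1),rcond=None)[0]
        print('mouth',len(r),s[:2],np.sqrt(s[2]+s[0]**2+s[1]**2))
    for c,cc in(('cup',(560,620,-40,60)),):
        pass
    k=P[(P[...,0]>360)&(P[...,0]<680)&(P[...,1]>-100)&(P[...,1]<100)&(P[...,2]>50)&(P[...,2]<75)]
    print('cup rims',[k[k[:,0]<500].mean(0).round(),k[k[:,0]>500].mean(0).round()],k[:,2].max())
cv2.imwrite('pics/top.png',G)
E
```

```text
scene grip 821 [ 563.6 -192.7  149.5]
[-0.09612504 -0.99536927] -95.51607615325548 -63.17170900020253 56.35569684118968 [ 575.66989122 -130.00889014  155.29461353] [ 546.58761923 -249.26320995  137.21270549]
mouth 463 [595.17126848 268.38480462] 74.51767413408754
cup rims [array([417., -15.,  57.]), array([582.,  -4.,  57.])] 63.52189759317139
side grip 279 [ 561.  -177.7  149.2]
[0.10708623 0.99424974] 83.85262329755709 -72.39646412134064 49.490873454191096 [ 575.29520639 -127.88051611  153.31555701] [ 547.70449383 -249.21484314  137.15808505]
mouth 1195 [595.7308718  269.35926929] 74.55307167175481
cup rims [array([418., -16.,  56.]), array([584.,  -5.,  56.])] 62.671278557993105
```

View pics/top.png

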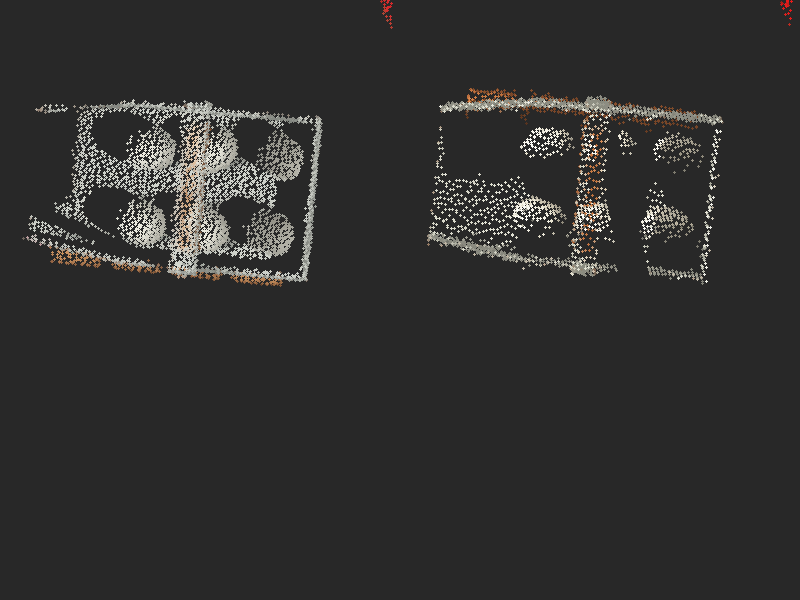

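The rows allow only a turn about tool z, so tipping the tray has to come from something else. First I'll test cheaply in free space how the arm behaves at its reach limit, and whether any tilt persists.

Emit:
carry_out(
  rows="0 0 -1 0;0 0 -1 0;0 0 -1 0;0 0 -1 0;0 0 -1 0;0 0 -1 0;0 0 -1 0;0 0 -1 0;0 0 -1 0;0 0 -1 0",
)

```text
time_s: 1.93
tcp_pos: [227.5, 608.6, 486.1]
tool_rot: [0.0, 0.178, 0.984, 0.0]
force: [-0.5, 0.2, -0.9]
finger_gap: 91.6
grip_force: 0.0
```

Emit:
carry_out(
  rows="0 0 -1 0;0 0 -1 0;0 0 -1 0;0 0 -1 0;0 0 -1 0;0 0 -1 0",
)

```text
time_s: 2.43
tcp_pos: [227.7, 608.4, 636.2]
tool_rot: [0.0, 0.178, 0.984, 0.0]
force: [-0.2, -0.6, 0.5]
finger_gap: 92.0
grip_force: 0.0
```

Emit:
carry_out(
  rows="0 1 -0.5 0;0 1 -0.5 0;0 1 -0.5 0;0 1 -0.5 0;0 1 -0.5 0;0 1 -0.5 0;0 1 -0.5 0;0 1 -0.5 0",
)

```text
time_s: 3.1
tcp_pos: [270.1, 708.8, 630.0]
tool_rot: [0.004, 0.182, 0.982, 0.052]
force: [-0.4, -0.4, 0.4]
finger_gap: 91.9
grip_force: 0.0
```

The tool did tilt by about 6° once j6 reached its limit. Now I'll see whether that stays after backing off.

Emit:
carry_out(
  rows="0 -1 0 0;0 -1 0 0;0 -1 0 0;0 -1 0 0;0 -1 0 0;0 -1 0 0",
)

```text
time_s: 3.6
tcp_pos: [216.4, 568.6, 615.3]
tool_rot: [0.004, 0.182, 0.982, 0.052]
force: [0.4, 0.2, 0.6]
finger_gap: 91.6
grip_force: 0.0
```

```bash
python3 -c "
from h import *
s=get_state();print(s['joint_pos'],s['tcp_pos'],R.from_quat(np.roll(s['tool_rot'],-1)).as_matrix().round(3))"
```

```text
[-1.38310557  0.23746273  0.18996348  1.05604638 -0.05712562  1.74885907
 -0.00883943] [216.40245513 568.61772839 615.27841227] [[-0.934  0.357  0.026]
 [ 0.357  0.929  0.1  ]
 [ 0.011  0.103 -0.995]]
```

Tilt persists, so the tool's tilt can be set by pushing at the j6 limit. Once the tray is grasped with a sideways-tilted tool, rolling about tool z will pitch it. I'll fit a kinematic model to check reachability.

```bash
cat >> h.py <<'E'
import itertools,json
from scipy.optimize import least_squares
LO=np.array([-2.88,-.31,-1.54,.2,-1.41,.19,-2.57]);HI=np.array([2.88,2.03,1.56,2.42,4.55,2.02,2.57])
def fk(q,prm,sg):
    d1,d3,d5,d7,a3,a5,a6,o5,o7=prm
    Rm=np.eye(3);p=np.zeros(3)
    def t(x,z):
        nonlocal p; p=p+Rm@np.array([x,0,z])
    def r(ax,a):
        nonlocal Rm; Rm=Rm@R.from_euler(ax,a).as_matrix()
    r('z',sg[0]*q[0]);t(0,d1);r('y',q[1]);t(0,d3);r('z',sg[1]*q[2]);t(a3,0);r('y',q[3]);t(a5,d5);r('z',sg[2]*q[4]+o5);r('y',q[5]);t(a6,d7);r('z',sg[3]*q[6]+o7)
    return p,Rm
E
python3 - <<'E'
from h import *
D=[([-0.95,0.501,-0.427,1.55,0.221,1.138,-0.21],[227.602,608.849,234.729],None),
([-1.27907033,0.68643729,0.18761185,0.34168397,-0.15120102,2.01463768,-0.00663278],[270.06,708.84,630.045],[0.00384568,0.18159776,0.98200464,0.05171417]),
([-1.38310557,0.23746273,0.18996348,1.05604638,-0.05712562,1.74885907,-0.00883943],[216.402,568.618,615.278],None)]
rots=[np.array([0,.178,.984,0]),np.array(D[1][2]),np.array([.004,.182,.982,.052])]
rots=[R.from_quat(np.roll(q,-1)).as_matrix() for q in rots]
best=[]
for sg in itertools.product((1,-1),repeat=4):
  for off in (0,np.pi/2,np.pi,-np.pi/2):
    def f(x):
        e=[]
        for (q,p,_),M in zip(D,rots):
            P,m=fk(q,x,sg); e+=list((P-p))+list((m-M).ravel()*300)
        return np.r_[e,x[4:7]*.01,x[7]*10]
    s=least_squares(f,[340,400,400,200,0,0,0,0,off],x_scale=[100]*7+[1]*2)
    best.append((s.cost,sg,s.x.round(3).tolist()))
best.sort(key=lambda b:b[0])
for b in best[:4]:print(b)
json.dump(best[0],open('kin.json','w'))
E
```

```text
(np.float64(425.97900913795473), (-1, -1, -1, -1), [673.893, 503.251, 477.59, 696.269, 12.488, -23.304, 38.619, -0.03, 1.569])
(np.float64(425.9790105163657), (-1, -1, -1, -1), [673.96, 503.249, 477.589, 696.34, 12.486, -23.312, 38.62, -0.03, -4.714])
(np.float64(425.9790106993278), (-1, -1, -1, -1), [673.961, 503.249, 477.589, 696.341, 12.486, -23.312, 38.62, -0.03, 1.569])
(np.float64(425.9790107373156), (-1, -1, -1, -1), [673.961, 503.249, 477.589, 696.342, 12.486, -23.312, 38.62, -0.03, 1.569])
```

Emit:
carry_out(
  rows="0 0 -1 0;0 0 -1 0;0 0 -1 0;0 0 -1 0;0 0 -1 0;0 0 -1 0;0 0 -1 0;0 0 -1 0",
)

```text
time_s: 4.27
tcp_pos: [204.8, 532.6, 759.5]
tool_rot: [0.01, 0.182, 0.979, 0.087]
force: [-0.6, -0.2, -0.1]
finger_gap: 91.7
grip_force: 0.0
```

```bash
cat >> h.py <<'E'
def log():
    s=get_state();d=[list(map(float,s[k])) for k in('joint_pos','tcp_pos','tool_rot')]
    open('log.txt','a').write(json.dumps(d)+'\n')
    M=R.from_quat(np.roll(s['tool_rot'],-1)).as_matrix()
    print(s['time_s'],'q',np.round(d[0],2),'p',np.round(d[1]),'\n',M.round(3),'tilt',np.degrees(np.arccos(-M[2,2])).round(1),'F',np.round(s['force'],1),s['finger_gap'],s['grip_force'])
E
python3 -c "
from h import *
log()"
```

```text
4.2667 q [-1.38  0.25  0.22  0.71 -0.08  2.01 -0.01] p [205. 533. 759.] 
 [[-0.934  0.354  0.051]
 [ 0.358  0.919  0.166]
 [ 0.012  0.173 -0.985]] tilt 10.0 F [-0.6 -0.2 -0.1] 91.704869365576 0.0
```

Emit:
carry_out(
  rows="0 0 -1 0;0 0 -1 0;0 0 -1 0;0 0 -1 0;0 0 -1 0;0 0 -1 0;0 0 -1 0;0 0 -1 0;0 0 -1 0;0 0 -1 0",
)

```text
time_s: 5.1
tcp_pos: [176.8, 454.0, 856.8]
tool_rot: [0.025, 0.18, 0.967, 0.176]
force: [-0.5, -0.0, 0.5]
finger_gap: 91.7
grip_force: 0.0
```

```bash
python3 -c "
from h import *
log()"
```

```text
5.1 q [-1.69  0.06  0.51  0.71 -0.06  2.01 -0.02] p [177. 454. 857.] 
 [[-0.934  0.339  0.113]
 [ 0.357  0.873  0.332]
 [ 0.014  0.351 -0.936]] tilt 20.5 F [-0.5 -0.   0.5] 91.67863242606275 0.0
```

Emit:
carry_out(
  rows="1 -0.36 -0.12 0;1 -0.36 -0.12 0;1 -0.36 -0.12 0;1 -0.36 -0.12 0;1 -0.36 -0.12 0;1 -0.36 -0.12 0;1 -0.36 -0.12 0;1 -0.36 -0.12 0;1 -0.36 -0.12 0;1 -0.36 -0.12 0",
)

```text
time_s: 5.93
tcp_pos: [-89.0, 456.3, 840.0]
tool_rot: [0.022, 0.179, 0.966, 0.186]
force: [1.0, 0.6, -0.5]
finger_gap: 91.7
grip_force: 0.0
```

```bash
python3 -c "
from h import *
log()"
```

```text
5.9333 q [-2.15  0.01  0.14  0.82  0.28  2.02 -0.65] p [-89. 456. 840.] 
 [[-0.935  0.338  0.109]
 [ 0.354  0.867  0.351]
 [ 0.024  0.367 -0.93 ]] tilt 21.6 F [ 1.   0.6 -0.5] 91.74256844995952 0.0
```

Emit:
carry_out(
  rows="0 0.1 -1 0;0 0.1 -1 0;0 0.1 -1 0;0 0.1 -1 0;0 0.1 -1 0;0 0.1 -1 0;0 0.1 -1 0;0 0.1 -1 0;0 0.1 -1 0;0 0.1 -1 0",
)

```text
time_s: 6.77
tcp_pos: [-69.9, 412.7, 891.3]
tool_rot: [-0.005, 0.176, 0.958, 0.227]
force: [0.8, -1.4, 0.4]
finger_gap: 92.2
grip_force: 0.0
```

```bash
python3 -c "
from h import *
log()"
```

```text
6.7667 q [-0.86 -0.06 -0.97  0.74  0.15  2.02 -0.54] p [-70. 413. 891.] 
 [[-0.938  0.34   0.07 ]
 [ 0.336  0.835  0.436]
 [ 0.09   0.432 -0.897]] tilt 26.2 F [ 0.8 -1.4  0.4] 92.15781827120718 0.0
```

Emit:
carry_out(
  rows="0 0.2 -1 0;0 0.2 -1 0;0 0.2 -1 0;0 0.2 -1 0;0 0.2 -1 0;0 0.2 -1 0;0 0.2 -1 0;0 0.2 -1 0;0 0.2 -1 0;0 0.2 -1 0",
)

```text
time_s: 7.6
tcp_pos: [-54.1, 349.0, 969.8]
tool_rot: [-0.027, 0.17, 0.935, 0.31]
force: [0.0, -0.1, 0.0]
finger_gap: 91.6
grip_force: 0.0
```

Run:
```python
from h import *
log()
D=[([-0.95,0.501,-0.427,1.55,0.221,1.138,-0.21],[227.602,608.849,234.729],[0,.178,.984,0]),
([-1.27907033,0.68643729,0.18761185,0.34168397,-0.15120102,2.01463768,-0.00663278],[270.06,708.84,630.045],[0.00384568,0.18159776,0.98200464,0.05171417]),
([-1.38310557,0.23746273,0.18996348,1.05604638,-0.05712562,1.74885907,-0.00883943],[216.402,568.618,615.278],[.004,.182,.982,.052])]
D+=[json.loads(l) for l in open('log.txt')]
Ms=[R.from_quat(np.roll(d[2],-1)).as_matrix() for d in D]
sg=(-1,)*4
def f(x):
    e=[]
    for d,M in zip(D,Ms):
        P,m=fk(np.array(d[0])+np.r_[x[9:16]],x[:9],sg); e+=list((P-d[1]))+list((m-M).ravel()*300)
    return np.r_[e,x[4:7]*.1,x[7]*100,x[9]*100,x[11:16]*30]
s=least_squares(f,[340,400,400,200,0,0,0,0,1.57]+[0]*7,x_scale=[100]*7+[1]*9)
print(s.cost,s.x.round(3),f(s.x)[:len(D)*12].reshape(-1,12)[:,:3].round(1),len(D))
json.dump(s.x.tolist(),open('kin.json','w'))
```

```text
7.6 q [-0.89 -0.19 -0.64  0.65 -0.07  2.02 -0.4 ] p [-54. 349. 970.] 
 [[-0.941  0.334  0.054]
 [ 0.3    0.75   0.589]
 [ 0.156  0.571 -0.806]] tilt 36.3 F [ 0.  -0.1  0. ] 91.60287437231491 0.0
235.1640092531424 [ 3.31885e+02  4.94816e+02  4.68838e+02  3.28187e+02 -6.76900e+00
 -1.29660e+01 -1.10810e+01  2.00000e-03  1.52000e+00  2.30000e-02
  7.00000e-03  4.00000e-02  3.20000e-02 -1.90000e-02 -4.00000e-02
  0.00000e+00] [[ 4.  -0.1  0.1]
 [ 0.1  0.5  2. ]
 [ 2.1 -0.4 -0.7]
 [-1.8  0.9 -0. ]
 [-6.2 -5.5  0.4]
 [-6.4 -8.1 -1.9]
 [-0.9  7.6 -0.1]
 [-2.4  5.   0.3]] 8
```

```bash
cat >> h.py <<'E'
try: X=np.array(json.load(open('kin.json')))
except Exception: X=None
def FK(q): return fk(np.array(q)+X[9:16],X[:9],(-1,)*4)
def IK(p,M,q0):
    def f(q):
        P,m=FK(q);return np.r_[(P-p)/5,(m-M).ravel()*30,(q-q0)*.02]
    s=least_squares(f,np.clip(q0,LO+.02,HI-.02),bounds=(LO+.01,HI-.01))
    P,m=FK(s.x);return s.x,np.linalg.norm(P-p),np.degrees(np.arccos(np.clip((np.trace(m.T@M)-1)/2,-1,1)))
YAW=np.radians(174.3); GRIP=np.array([562,-189,144.]); MOUTH=np.array([595.5,269,190.])
TR=R.from_euler('z',YAW).as_matrix()
LIPG=np.array([108,0,-96.])   # lip from grip, tray frame
OFF=8.
E
python3 - <<'E'
from h import *
s=get_state();q=np.array(s['joint_pos']);M=R.from_quat(np.roll(s['tool_rot'],-1)).as_matrix()
Mg=M@R.from_euler('z',74.7,degrees=True).as_matrix()
print('tool y',Mg[:,1].round(3))
A=Mg.T@TR  # tray in tool
for name,q0 in(('cur',q),('nom',np.array([.4,.6,0,1.5,0.5,1.0,-1.7])),('nom2',np.array([.4,.6,.5,1.5,1.5,1.0,-1.7])),('n3',np.array([.4,.6,-.5,1.5,-1,1.0,-1.]))):
    qg,e,a=IK(GRIP+OFF*Mg[:,2],Mg,q0);print(name,'grasp',qg.round(2),e.round(1),a.round(1))
    for psi in (0,-30,-60,-75,-90):
        Mp=Mg@R.from_euler('z',psi,degrees=True).as_matrix();T=Mp@A
        d=T.T@np.array([0,0,-1.])
        lipdir=T[:2,0]/np.linalg.norm(T[:2,0])
        lip=MOUTH+np.r_[-25*lipdir,20]
        g=lip-T@LIPG
        qp,e,a=IK(g+OFF*Mp[:,2],Mp,qg)
        print(psi,'q',qp.round(2),e.round(1),a.round(1),'grip',g.round(),'slope x,y',np.degrees(np.arctan2(d[:2],-d[2])).round(),'lipdir',np.degrees(np.arctan2(*lipdir[::-1])).round())
E
```

```text
tool y [ 0.996 -0.092  0.   ]
cur grasp [ 0.62  0.67 -0.1   1.62 -0.53  1.24  0.76] 0.0 0.0
0 q [-0.    0.59 -0.23  1.37 -0.57  1.12 -0.  ] 0.0 0.0 grip [728. 256. 306.] slope x,y [-0.  0.] lipdir 174.0
-30 q [ 0.01  0.52 -0.35  1.44 -0.51  1.06  0.41] 0.0 0.0 grip [688. 308. 333.] slope x,y [17. -4.] lipdir -161.0
-60 q [ 0.07  0.42 -0.5   1.59 -0.48  0.97  0.86] 0.0 0.0 grip [622. 339. 345.] slope x,y [ 32. -16.] lipdir -131.0
-75 q [ 0.13  0.36 -0.58  1.68 -0.48  0.93  1.11] 0.0 0.0 grip [584. 344. 343.] slope x,y [ 38. -25.] lipdir -114.0
-90 q [ 0.2   0.31 -0.66  1.78 -0.5   0.89  1.39] 0.0 0.0 grip [546. 340. 337.] slope x,y [ 42. -36.] lipdir -96.0
nom grasp [ 1.27  1.   -1.14  1.63  0.3   1.15  0.09] 0.0 0.0
0 q [ 0.5   0.85 -1.15  1.38  0.22  1.02 -0.52] 0.0 0.0 grip [728. 256. 306.] slope x,y [-0.  0.] lipdir 174.0
-30 q [ 0.51  0.84 -1.28  1.44  0.32  1.   -0.16] 0.0 0.0 grip [688. 308. 333.] slope x,y [17. -4.] lipdir -161.0
-60 q [ 0.57  0.83 -1.44  1.59  0.42  0.94  0.19] 0.0 0.0 grip [622. 339. 345.] slope x,y [ 32. -16.] lipdir -131.0
-75 q [ 0.63  0.83 -1.53  1.68  0
[... 765 characters left out ...]
5] 0.0 0.0 grip [546. 340. 337.] slope x,y [ 42. -36.] lipdir -96.0
n3 grasp [ 0.91  0.72 -0.52  1.63 -0.27  1.15  0.55] 0.0 0.0
0 q [ 0.23  0.64 -0.6   1.37 -0.31  1.04 -0.16] 0.0 0.0 grip [728. 256. 306.] slope x,y [-0.  0.] lipdir 174.0
-30 q [ 0.25  0.59 -0.73  1.44 -0.25  0.99  0.23] 0.0 0.0 grip [688. 308. 333.] slope x,y [17. -4.] lipdir -161.0
-60 q [ 0.35  0.52 -0.91  1.59 -0.2   0.91  0.65] 0.0 0.0 grip [622. 339. 345.] slope x,y [ 32. -16.] lipdir -131.0
-75 q [ 0.43  0.49 -1.03  1.68 -0.17  0.86  0.88] 0.0 0.0 grip [584. 344. 343.] slope x,y [ 38. -25.] lipdir -114.0
-90 q [ 0.56  0.47 -1.17  1.78 -0.14  0.81  1.1 ] 0.0 0.0 grip [546. 340. 337.] slope x,y [ 42. -36.] lipdir -96.0
```

```bash
cat >> h.py <<'E'
def plan(p,M,wps,rolls,step=24,rstep=6.,g=.05):
    """rows from pose p,M through world waypoints, with roll (deg) done along each leg"""
    rows=[];p=np.array(p,float)
    for w_,ro in zip(wps,rolls):
        w_=np.array(w_,float);d=M.T@(w_-p)
        n=max(int(np.ceil(np.abs(d).max()/step)),int(np.ceil(np.linalg.norm(d)/40)),int(np.ceil(abs(ro)/rstep)),1)
        for i in range(n):
            s=np.round(M.T@((w_-p)/(n-i))/25/g)*g;s=np.clip(s,-1,1)
            r=round(ro/n/6,2)
            p=p+M@s*25;M=M@R.from_euler('z',r*6,degrees=True).as_matrix()
            rows.append(' '.join(f'{v:.2f}'.rstrip('0').rstrip('.').replace('-0','-0') if abs(v)>1e-9 else '0' for v in [*s,r]))
    for i in range(0,len(rows),10):print('; '.join(rows[i:i+10]))
    print('end',p.round(1))
    return p,M
def cur():
    s=get_state();return np.array(s['tcp_pos']),R.from_quat(np.roll(s['tool_rot'],-1)).as_matrix()
E
python3 - <<'E'
from h import *
p,M=cur()
Mg=M@R.from_euler('z',74.7,degrees=True).as_matrix()
G=GRIP+OFF*Mg[:,2];print('grasp tcp',G.round())
plan(p,M,[(300,430,620),(560,150,400),G-110*Mg[:,2]+[0,0,20]],[74.7,0,0])
E
```

```text
grasp tcp [ 562. -184.  138.]
-0.9 -0.05 0.85 0.78; -0.9 0 0.85 0.78; -0.9 0.1 0.9 0.78; -0.9 0.15 0.85 0.78; -0.9 0.25 0.9 0.78; -0.85 0.3 0.85 0.78; -0.8 0.4 0.9 0.78; -0.8 0.45 0.85 0.78; -0.75 0.5 0.9 0.78; -0.7 0.6 0.85 0.78
-0.65 0.65 0.9 0.78; -0.6 0.7 0.85 0.78; -0.55 0.7 0.9 0.78; -0.5 0.75 0.85 0.78; -0.45 0.8 0.9 0.78; -0.35 0.85 0.85 0.78; -0.95 0.8 0.1 0; -0.95 0.8 0.05 0; -0.95 0.8 0.1 0; -0.95 0.8 0.05 0
-0.95 0.8 0.1 0; -0.95 0.85 0.05 0; -0.95 0.8 0.1 0; -0.95 0.85 0.05 0; -0.95 0.8 0.1 0; -0.95 0.85 0.05 0; -0.95 0.8 0.1 0; -1 0.85 0.05 0; -0.95 0.8 0.1 0; -1 0.85 0.05 0
-0.9 0.1 -0.25 0; -0.9 0.05 -0.25 0; -0.9 0.1 -0.25 0; -0.9 0.05 -0.25 0; -0.9 0.1 -0.25 0; -0.9 0.05 -0.25 0; -0.9 0.1 -0.25 0; -0.9 0.05 -0.25 0; -0.9 0.1 -0.25 0; -0.95 0.05 -0.25 0
-0.9 0.1 -0.25 0; -0.95 0.05 -0.25 0; -0.9 0.1 -0.25 0; -0.95 0.05 -0.25 0; -0.9 0.1 -0.25 0; -0.95 0.05 -0.25 0; -0.9 0.1 -0.2 0; -0.95 0.05 -0.25 0
end [ 556.2 -249.6  246.5]
```

Emit:
carry_out(
  rows="-0.9 -0.05 0.85 0.78; -0.9 0 0.85 0.78; -0.9 0.1 0.9 0.78; -0.9 0.15 0.85 0.78; -0.9 0.25 0.9 0.78; -0.85 0.3 0.85 0.78; -0.8 0.4 0.9 0.78; -0.8 0.45 0.85 0.78; -0.75 0.5 0.9 0.78; -0.7 0.6 0.85 0.78",
)

```text
time_s: 8.43
tcp_pos: [161.3, 412.9, 779.3]
tool_rot: [-0.14, 0.513, 0.804, 0.267]
force: [0.1, 0.3, 0.3]
finger_gap: 92.1
grip_force: 0.0
```

Emit:
carry_out(
  rows="-0.65 0.65 0.9 0.78; -0.6 0.7 0.85 0.78; -0.55 0.7 0.9 0.78; -0.5 0.75 0.85 0.78; -0.45 0.8 0.9 0.78; -0.35 0.85 0.85 0.78; -0.95 0.8 0.1 0; -0.95 0.8 0.05 0; -0.95 0.8 0.1 0; -0.95 0.8 0.05 0",
)

```text
time_s: 9.27
tcp_pos: [372.6, 366.0, 590.9]
tool_rot: [-0.2, 0.691, 0.657, 0.226]
force: [0.5, 0.5, -0.1]
finger_gap: 91.7
grip_force: 0.0
```

Run:
```python
from h import *
log()
p,M=cur()
ro=np.degrees(np.arctan2(M[2,1],M[2,0]));print('roll needed',ro, np.degrees(np.arctan2(*M[:2,2][::-1])))
ro=(ro+90)%180-90
Mg=M@R.from_euler('z',ro,degrees=True).as_matrix();print(Mg[:,1])
G=GRIP+OFF*Mg[:,2]
plan(p,M,[(540,150,400),G-110*Mg[:,2]+[0,0,20]],[ro,0])
```

```text
9.2667 q [-0.75 -0.17  0.2   1.66 -0.47  1.3  -0.54] p [373. 366. 591.] 
 [[ 0.035  0.998  0.05 ]
 [ 0.818 -0.058  0.573]
 [ 0.575  0.021 -0.818]] tilt 35.1 F [ 0.5  0.5 -0.1] 91.7111931667664 0.0
roll needed 2.056793493154259 85.00534956844739
[ 9.96202831e-01 -8.70627301e-02 -1.22388249e-18]
-0.95 0.6 0.15 0.03; -0.95 0.6 0.15 0.03; -0.95 0.6 0.15 0.03; -0.9 0.6 0.15 0.03; -0.9 0.6 0.15 0.03; -0.95 0.6 0.15 0.03; -0.9 0.6 0.1 0.03; -0.9 0.6 0.15 0.03; -0.95 0.6 0.1 0.03; -0.9 0.6 0.15 0.03
-0.9 0.6 0.1 0.03; -0.95 0.6 0.15 0.03; -0.9 0.1 -0.25 0; -0.9 0.1 -0.25 0; -0.9 0.1 -0.2 0; -0.9 0.1 -0.25 0; -0.9 0.1 -0.2 0; -0.9 0.1 -0.25 0; -0.9 0.15 -0.2 0; -0.9 0.1 -0.25 0
-0.9 0.15 -0.2 0; -0.9 0.1 -0.25 0; -0.95 0.15 -0.2 0; -0.9 0.1 -0.25 0; -0.95 0.15 -0.2 0; -0.9 0.1 -0.25 0; -0.95 0.15 -0.2 0; -0.9 0.1 -0.25 0; -0.95 0.15 -0.2 0; -0.9 0.1 -0.25 0
end [ 556.8 -247.4  247.7]
```

Emit:
carry_out(
  rows="-0.95 0.6 0.15 0.03; -0.95 0.6 0.15 0.03; -0.95 0.6 0.15 0.03; -0.9 0.6 0.15 0.03; -0.9 0.6 0.15 0.03; -0.95 0.6 0.15 0.03; -0.9 0.6 0.1 0.03; -0.9 0.6 0.15 0.03; -0.95 0.6 0.1 0.03; -0.9 0.6 0.15 0.03",
)

```text
time_s: 10.1
tcp_pos: [512.4, 186.6, 431.8]
tool_rot: [-0.203, 0.702, 0.646, 0.223]
force: [1.1, -0.8, -0.2]
finger_gap: 91.8
grip_force: 0.0
```

Emit:
carry_out(
  rows="-0.9 0.6 0.1 0.03; -0.95 0.6 0.15 0.03; -0.9 0.1 -0.25 0; -0.9 0.1 -0.25 0; -0.9 0.1 -0.2 0; -0.9 0.1 -0.25 0; -0.9 0.1 -0.2 0; -0.9 0.1 -0.25 0; -0.9 0.15 -0.2 0; -0.9 0.1 -0.25 0",
)

```text
time_s: 10.93
tcp_pos: [544.7, -24.6, 334.6]
tool_rot: [-0.203, 0.703, 0.644, 0.222]
force: [-0.3, -0.8, -0.4]
finger_gap: 91.9
grip_force: 0.0
```

Emit:
carry_out(
  rows="-0.9 0.15 -0.2 0; -0.9 0.1 -0.25 0; -0.95 0.15 -0.2 0; -0.9 0.1 -0.25 0; -0.95 0.15 -0.2 0; -0.9 0.1 -0.25 0; -0.95 0.15 -0.2 0; -0.9 0.1 -0.25 0; -0.95 0.15 -0.2 0; -0.9 0.1 -0.25 0",
  jaw=110,
)

```text
time_s: 11.77
tcp_pos: [556.3, -247.0, 248.1]
tool_rot: [-0.204, 0.703, 0.644, 0.222]
force: [0.8, -1.2, 0.9]
finger_gap: 52.2
grip_force: 0.0
```

Run:
```python
from h import *
log()
p,M=cur()
c=snapshot('wrist');save(c,'w1')
find(c,['tray_grip'])
P=cloud(c);g=P[(P[...,2]>135)&(P[...,2]<160)&(P[...,0]>500)&(P[...,0]<640)&(P[...,1]>-260)&(P[...,1]<-110)]
print('wrist cloud grip',len(g),g.min(0),g.max(0),np.median(g,0))
c=(M.T@(GRIP-p));print('grip in tool',c)
plan(p,M,[GRIP+OFF*M[:,2]-20*M[:,2],GRIP+OFF*M[:,2]],[0,0])
```

```text
11.7667 q [ 0.22  0.7   0.68  1.48 -0.83  1.63  0.97] p [ 556. -247.  248.] 
 [[ 0.073  0.996  0.05 ]
 [ 0.816 -0.088  0.572]
 [ 0.574 -0.001 -0.819]] tilt 35.0 F [ 0.8 -1.2  0.9] 52.215762205492176 0.0
tray_grip 0.97 [264. 232.] [ 556. -167.   45.]
tray_grip 0.92 [ 40. 264.] [ 302. -174.   16.]
wrist cloud grip 2949 [ 548.55281119 -235.6975619   148.72210169] [ 575.70541286 -130.2063307   153.27642249] [ 561.61950496 -187.92955321  151.10855525]
grip in tool [-11.99435202   0.64425797 118.73753307]
-0.1 0 0.85 0; -0.1 0 0.85 0; -0.1 0 0.85 0; -0.1 0 0.85 0; -0.1 0.05 0.85 0; 0 0 0.8 0
end [ 562.9 -185.2  137.6]
```

View pics/w1.png

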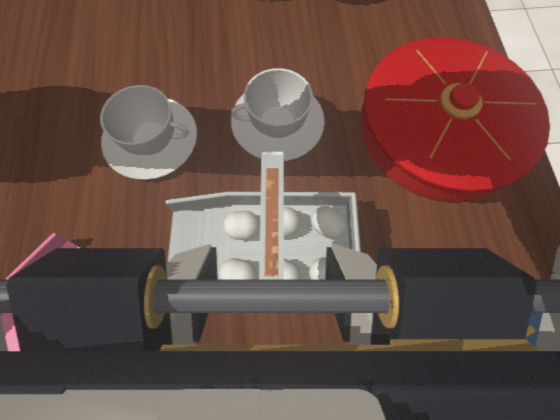

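The close crop confirms the steel tray's wooden grip at (272,220), lined up between the open fingers, with six nougats below. I'll go in and grasp.

Emit:
carry_out(
  rows="-0.1 0 0.85 0; -0.1 0 0.85 0; -0.1 0 0.85 0; -0.1 0 0.85 0; -0.1 0.05 0.85 0; 0 0 0.75 0;0 0 0 0",
)

```text
time_s: 12.45
tcp_pos: [562.1, -180.0, 136.8]
tool_rot: [-0.207, 0.702, 0.644, 0.221]
force: [-0.1, 1.7, 0.6]
finger_gap: 52.4
grip_force: 0.0
```

Emit:
carry_out(
  rows="0 0 0 0;0 0 0 0;0 0 0 0;0 0 0 0;0 0 0 0;0 0 0 0",
  jaw=255,
  squeeze=30,
)

```text
time_s: 12.95
tcp_pos: [562.5, -185.9, 139.6]
tool_rot: [-0.203, 0.704, 0.643, 0.222]
force: [0.4, -0.4, -5.6]
finger_gap: 17.7
grip_force: 30.0
```

Run:
```python
from h import *
log()
p,M=cur()
print((M.T@(GRIP-p)))
plan(p,M,[p+[0,0,100]],[0])
```

```text
12.95 q [ 0.15  0.77  0.63  1.64 -0.91  1.43  1.04] p [ 563. -186.  140.] 
 [[ 0.074  0.996  0.05 ]
 [ 0.816 -0.089  0.572]
 [ 0.574 -0.001 -0.819]] tilt 35.0 F [ 0.4 -0.4 -5.6] 17.73621773421217 29.983006417751312
[-0.05532387 -0.2481631  -5.42460215]
0.55 0 -0.8 0; 0.6 0 -0.85 0; 0.55 0 -0.8 0; 0.6 0 -0.85 0
end [ 562.6 -186.2  240.2]
```

Emit:
carry_out(
  rows="0.3 0 -0.4 0; 0.55 0 -0.8 0; 0.6 0 -0.85 0; 0.55 0 -0.8 0; 0.6 0 -0.8 0;0.3 0 -0.4 0",
)

```text
time_s: 13.45
tcp_pos: [563.4, -184.9, 266.9]
tool_rot: [-0.202, 0.704, 0.644, 0.222]
force: [0.2, -0.1, -3.9]
finger_gap: 17.7
grip_force: 30.0
```

```bash
cat >> h.py <<'E'
def traypose(p,wall=True):
    """fit of the bail/tray as rigid: side view of tray tilt by network points"""
    pass
E
python3 - <<'E'
from h import *
log()
p,M=cur()
c=snapshot('side');save(c,'d1')
cv2.imwrite('pics/d1c.png',cv2.resize(c['img'][120:330,180:420,::-1],None,fx=2.5,fy=2.5))
E
```

```text
13.45 q [ 0.12  0.61  0.69  1.56 -0.83  1.59  0.9 ] p [ 563. -185.  267.] 
 [[ 0.072  0.996  0.053]
 [ 0.816 -0.089  0.571]
 [ 0.573  0.002 -0.819]] tilt 35.0 F [ 0.2 -0.1 -3.9] 17.734022773757406 29.986056089401245
```

View pics/d1c.png

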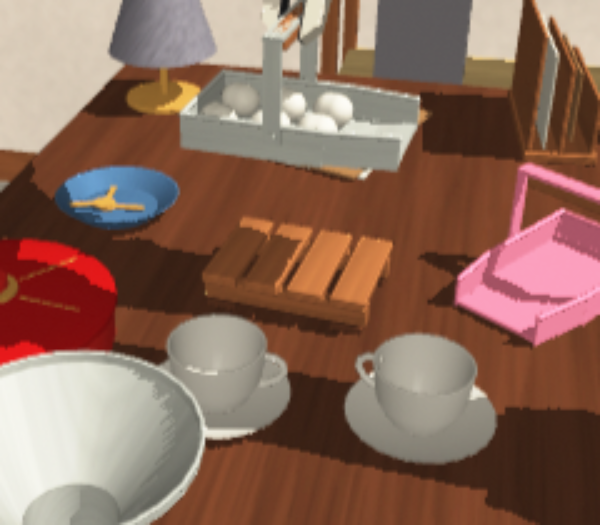

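```bash
cat >> h.py <<'E'
def pour(A,Mg,psi,back,up):
    Mp=Mg@R.from_euler('z',psi,degrees=True).as_matrix();T=Mp@A
    ld=T[:2,0]/np.linalg.norm(T[:2,0]); g=MOUTH+np.r_[-back*ld,up]-T@LIPG
    return g,T,Mp
E
python3 - <<'E'
from h import *
c=snapshot('scene');P=cloud(c)
v=P[140:265,455:530].reshape(-1,3);v=v[(v[:,2]>30)&(v[:,1]>300)&(v[:,1]<600)]
for z in range(40,340,60):
    k=v[(v[:,2]>z)&(v[:,2]<z+60)];print(z,len(k),np.percentile(k,[2,50,98],axis=0).round().tolist() if len(k) else '')
s=json.loads(open('log.txt').readlines()[-2]) # grasp state
p,M=cur()
Mg=R.from_quat(np.roll(s[2],-1)).as_matrix(); A=Mg.T@TR; gt=Mg.T@(GRIP-np.array(s[1]))
json.dump([A.tolist(),[0.,0.,float(gt[2])],Mg.tolist()],open('grasp.json','w'));print(gt)
for psi in(12,0,-30,-50,-70,-85):
    g,T,Mp=pour(A,Mg,psi,25,25)
    cs=[(g+T@np.array([x,y,z])).round().tolist() for x,y,z in((-88,58,-72),(-88,-58,-72),(-88,58,-104),(-88,-58,-104))]
    print(psi,g.round(),cs,(g-Mp@[0,0,gt[2]]).round())
p2,M2=plan(p,M,[(600,-60,340),pour(A,Mg,12,25,40)[0]-0],[12,0])
E
```

```text
40 1368 [[753.0, 323.0, 41.0], [797.0, 337.0, 74.0], [832.0, 569.0, 99.0]]
100 1142 [[756.0, 327.0, 102.0], [800.0, 340.0, 131.0], [828.0, 373.0, 159.0]]
160 818 [[762.0, 339.0, 161.0], [792.0, 355.0, 184.0], [815.0, 395.0, 217.0]]
220 286 [[755.0, 339.0, 220.0], [795.0, 360.0, 230.0], [809.0, 387.0, 238.0]]
280 0 
[-0.05532387 -0.2481631  -5.42460215]
12 [734. 231. 297.] [[794.0, 154.0, 216.0], [825.0, 265.0, 215.0], [791.0, 154.0, 184.0], [822.0, 266.0, 183.0]] [734. 235. 293.]
0 [728. 256. 311.] [[810.0, 189.0, 239.0], [821.0, 305.0, 239.0], [810.0, 189.0, 207.0], [821.0, 305.0, 207.0]] [728. 259. 307.]
-30 [689. 308. 338.] [[807.0, 284.0, 298.0], [771.0, 394.0, 291.0], [817.0, 286.0, 267.0], [780.0, 395.0, 260.0]] [689. 312. 333.]
-50 [647. 333. 347.] [[774.0, 344.0, 332.0], [710.0, 439.0, 313.0], [788.0, 348.0, 304.0], [724.0, 443.0, 285.0]] [648. 336. 343.]
-70 [599. 344. 349.] [[717.0, 391.0, 358.0], [635.0, 464.0, 323.0], [735.0, 399.0, 333.0], [653.0, 472.0, 298.0]] [599. 348. 344.]
-85 [560. 344. 344.] [[664.0, 414.0, 369.0], [574.0, 468.0, 320.0], [683.0, 426.0, 347.0], [593.0, 480.0, 298.0]] [561. 347. 340.]
0.85 0.15 0.05 0.29; 0.85 0.1 0.1 0.29; 0.85 0.1 0.05 0.29; 0.85 0.05 0.1 0.29; 0.85 0.05 0.05 0.29; 0.85 0 0.1 0.29; 0.85 0 0.05 0.29; 0.9 0.2 0.7 0; 0.9 0.2 0.7 0; 0.9 0.2 0.7 0
0.9 0.2 0.7 0; 0.9 0.2 0.7 0; 0.9 0.2 0.7 0; 0.9 0.2 0.75 0; 0.9 0.2 0.7 0; 0.9 0.25 0.75 0; 0.95 0.2 0.7 0; 0.9 0.25 0.75 0
end [734.7 231.3 312.1]
```

Run:
```python
from h import *
c=snapshot('scene');P=cloud(c)
v=P[145:200,495:545].reshape(-1,3);v=v[(v[:,0]>650)&(v[:,0]<950)&(v[:,1]>250)&(v[:,1]<560)]
print(len(v),np.percentile(v,[0,5,50,95,100],axis=0).round())
A,gt,Mg=map(np.array,json.load(open('grasp.json')))
p,M=cur()
def tcp(psi,b,u):
    g,T,Mp=pour(A,Mg,psi,b,u);return g-Mp@gt
a=tcp(-20,-10,130);b=tcp(-45,10,70)
print(a,b)
p2,M2=plan(p,M,[(580,-120,360),(590,20,420),a],[10,0,-30],step=22)
```

```text
1425 [[752. 337.  72.]
 [763. 340.  75.]
 [795. 367. 187.]
 [815. 547. 235.]
 [819. 560. 239.]]
[670.92741237 289.15291651 430.8869455 ] [646.32145393 322.41065298 386.29668879]
0.85 0.1 -0.35 0.33; 0.9 0.05 -0.3 0.33; 0.85 0.05 -0.35 0.33; 0.9 0 -0.3 0.33; 0.85 -0.05 -0.35 0.33; 0.85 -0.15 0.2 0; 0.85 -0.15 0.2 0; 0.85 -0.15 0.15 0; 0.85 -0.15 0.2 0; 0.85 -0.2 0.15 0
0.8 -0.15 0.2 0; 0.85 -0.2 0.15 0; 0.85 0.05 0.55 -0.45; 0.85 0.1 0.55 -0.45; 0.85 0.15 0.55 -0.45; 0.85 0.2 0.55 -0.45; 0.85 0.2 0.55 -0.45; 0.85 0.25 0.55 -0.45; 0.8 0.3 0.55 -0.45; 0.8 0.35 0.55 -0.45
0.8 0.35 0.5 -0.45; 0.75 0.4 0.55 -0.45; 0.75 0.5 0.5 -0.45
end [671.3 289.3 431.6]
```

Emit:
carry_out(
  rows="0.4 0.05 -0.2 0.5; 0.75 0.05 -0.3 0.5; 0.85 0.05 -0.35 0.33; 0.9 0 -0.3 0.33; 0.85 -0.05 -0.35 0; 0.85 -0.15 0.1 0; 0.85 -0.15 0.2 0; 0.85 -0.15 0.15 0; 0.85 -0.15 0.2 0; 0.85 -0.2 0.15 0",
)

```text
time_s: 14.43
tcp_pos: [587.3, -29.5, 390.9]
tool_rot: [-0.224, 0.757, 0.58, 0.202]
force: [0.2, 0.3, -4.7]
finger_gap: 17.7
grip_force: 30.0
```

Run:
```python
from h import *
log()
A,gt,Mg=map(np.array,json.load(open('grasp.json')))
p,M=cur()
psi=R.from_matrix(Mg.T@M).as_rotvec(degrees=True);print(psi)
def tcp(psi,b,u):
    g,T,Mp=pour(A,Mg,psi,b,u);return g-Mp@gt
plan(p,M,[(595,60,425),tcp(-20,-10,130)],[0,-20-psi[2]],step=22)
```

```text
14.4333 q [-0.19  0.4   0.73  1.56 -0.8   1.6   0.38] p [587. -29. 391.] 
 [[ 0.247  0.968  0.046]
 [ 0.788 -0.228  0.573]
 [ 0.565 -0.105 -0.819]] tilt 35.1 F [ 0.2  0.3 -4.7] 17.701155067807107 29.983423054218292
[ 2.59156827e-01 -4.66265870e-05  1.00922564e+01]
0.75 -0.15 0.2 0; 0.75 -0.15 0.2 0; 0.7 -0.1 0.2 0; 0.75 -0.15 0.15 0; 0.7 -0.1 0.2 0; 0.8 0.1 0.5 -0.5; 0.8 0.1 0.5 -0.5; 0.8 0.15 0.5 -0.5; 0.8 0.2 0.55 -0.5; 0.8 0.25 0.5 -0.5
0.75 0.3 0.55 -0.5; 0.75 0.35 0.5 -0.5; 0.7 0.35 0.55 -0.5; 0.7 0.4 0.5 -0.5; 0.7 0.45 0.55 -0.5
end [670.8 289.  430.6]
```

Emit:
carry_out(
  rows="0.75 -0.15 0.2 0; 0.75 -0.15 0.2 0; 0.7 -0.1 0.2 0; 0.75 -0.15 0.15 0; 0.7 -0.1 0.2 0; 0.8 0.1 0.5 -0.3; 0.8 0.1 0.5 -0.3; 0.8 0.15 0.5 -0.3; 0.8 0.2 0.55 -0.3; 0.8 0.2 0.5 -0.3",
)

```text
time_s: 15.27
tcp_pos: [635.8, 173.5, 429.2]
tool_rot: [-0.206, 0.709, 0.638, 0.219]
force: [-0.2, 0.3, -4.8]
finger_gap: 17.6
grip_force: 30.0
```

```bash
cat >> h.py <<'E'
def st(show=True):
    A,gt,Mg=map(np.array,json.load(open('grasp.json')))
    p,M=cur();T=M@A
    psi=R.from_matrix(Mg.T@M).as_rotvec(degrees=True)[2]
    lip=p+M@gt+T@LIPG;d=T.T@np.array([0,0,-1.])
    if show:print('psi',psi.round(1),'lip-mouth',(lip-MOUTH).round(),'slope x,y',np.degrees(np.arctan2(d[:2],-d[2])).round(1),'tail',(p+M@gt+T@np.array([-88,-58,-104])).round())
    return psi
def tcp(psi,b,u):
    A,gt,Mg=map(np.array,json.load(open('grasp.json')))
    g,T,Mp=pour(A,Mg,psi,b,u);return g-Mp@gt
E
python3 - <<'E'
from h import *
log();psi=st();p,M=cur()
plan(p,M,[tcp(-25,-10,110),tcp(-40,10,70)],[-25-psi,-15],step=20)
E
```

```text
15.2667 q [-0.46  0.37  0.63  1.49 -0.83  1.45  0.19] p [636. 174. 429.] 
 [[ 0.089  0.995  0.047]
 [ 0.814 -0.1    0.572]
 [ 0.574 -0.012 -0.819]] tilt 35.0 F [-0.2  0.3 -4.8] 17.567512556288523 29.98527467250824
psi 0.9 lip-mouth [-68. -87. 149.] slope x,y [-0.7 -0. ] tail [728. 218. 329.]
0.75 0.15 0.65 -0.86; 0.75 0.2 0.65 -0.86; 0.7 0.25 0.65 -0.86; 0.7 0.3 0.65 -0.86; 0.6 0.35 0.7 -0.86; 0.05 -0.1 0.5 -0.83; 0.1 -0.1 0.5 -0.83; 0.1 -0.1 0.5 -0.83
end [655.6 317.9 384.6]
```

Emit:
carry_out(
  rows="0.75 0.15 0.65 -0.86; 0.75 0.2 0.65 -0.86; 0.7 0.25 0.65 -0.86; 0.7 0.3 0.65 -0.86; 0.6 0.35 0.7 -0.86; 0.05 -0.1 0.5 -0.83; 0.1 -0.1 0.5 -0.83; 0.1 -0.1 0.5 -0.83; 0 0 0 0",
)

```text
time_s: 16.02
tcp_pos: [653.2, 319.5, 382.4]
tool_rot: [-0.119, 0.44, 0.846, 0.276]
force: [-0.5, 1.6, -5.2]
finger_gap: 18.0
grip_force: 30.0
```

Run:
```python
from h import *
log();psi=st();p,M=cur()
c=snapshot('side');find(c,['nougat0_mid','tray_lip','funnel_mouth'])
c2=snapshot('scene')
a=c['img'][60:420,60:400];b=c2['img'][20:380,240:560]
cv2.imwrite('pics/p1.png',cv2.resize(np.hstack([a,b])[:,:,::-1],(800,436)))
plan(p,M,[tcp(-50,15,45)],[-50-psi],step=20)
```

```text
16.0167 q [-0.55  0.43  0.46  1.48 -0.84  1.25  0.74] p [653. 319. 382.] 
 [[-0.584  0.811  0.042]
 [ 0.679  0.46   0.572]
 [ 0.444  0.362 -0.819]] tilt 35.0 F [-0.5  1.6 -5.2] 17.97396730782182 29.988303780555725
psi -40.0 lip-mouth [ 5.  6. 69.] slope x,y [21.5 -6.3] tail [737. 416. 317.]
nougat0_mid 0.74 [ 82. 243.] [674. 365. 322.]
tray_lip 0.9 [102. 238.] [668. 341. 314.]
funnel_mouth 0.61 [204. 299.] [606. 249. 163.]
funnel_mouth 0.25 [ 62. 227.] [698. 357. 332.]
0.1 -0.25 0.4 -0.83; 0.15 -0.25 0.45 -0.83
end [640.4 329.6 362.9]
```

View pics/p1.png

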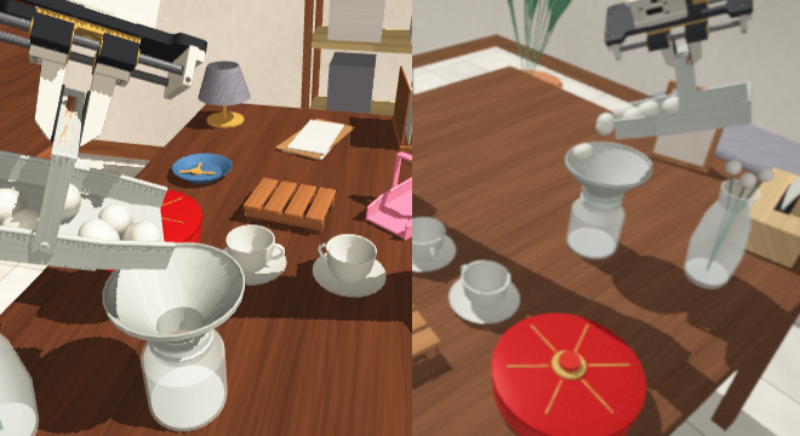

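The scene view shows one nougat already dropping near the funnel's far rim at (582,152) and another at the lip (606,122). I'll tip back a little and retreat the lip.

Run:
```python
from h import *
psi=st();p,M=cur()
plan(p,M,[tcp(-27,42,45)],[-27-psi],step=15)
```

```text
psi -39.7 lip-mouth [ 9.  2. 73.] slope x,y [21.8 -6.4] tail [742. 410. 322.]
-0.5 0.3 0.3 0.53; -0.45 0.3 0.3 0.53; -0.45 0.35 0.3 0.53; -0.45 0.35 0.35 0.53
end [710.  312.3 350.8]
```

Emit:
carry_out(
  rows="-0.3 0.2 0.2 1; -0.45 0.3 0.3 0.9; -0.5 0.35 0.3 0.2; -0.5 0.35 0.35 0",
)

```text
time_s: 16.6
tcp_pos: [705.4, 309.7, 352.4]
tool_rot: [-0.145, 0.534, 0.79, 0.265]
force: [0.5, 0.4, -3.1]
finger_gap: 18.0
grip_force: 30.0
```

```bash
cat >> h.py <<'E'
def look(n,x=None):
    log();st()
    c=snapshot('side');c2=snapshot('scene')
    for s in(c,c2): find(s,['nougat0_mid'])
    a=c['img'][60:420,60:400];b=c2['img'][20:380,240:560]
    cv2.imwrite('pics/'+n+'.png',cv2.resize(np.hstack([a,b])[:,:,::-1],(800,436)))
    P=cloud(c2)
    k=P[(P[...,2]>180)&(P[...,2]<200)&(np.hypot(P[...,0]-MOUTH[0],P[...,1]-MOUTH[1])<90)]
    A_=np.c_[2*k[:,:2],np.ones(len(k))];s=np.linalg.lstsq(A_,(k[:,:2]**2).sum(1),rcond=None)[0];print('rim',len(k),s[:2].round(1),k[:,2].max().round())
E
python3 -c "
from h import *
look('p2')"
```

```text
16.6 q [-0.51  0.54  0.49  1.39 -0.9   1.27  0.57] p [705. 310. 352.] 
 [[-0.388  0.92   0.053]
 [ 0.766  0.29   0.573]
 [ 0.512  0.263 -0.818]] tilt 35.1 F [ 0.5  0.4 -3.1] 18.040409312601497 29.989700317382812
psi -27.1 lip-mouth [36. 10. 46.] slope x,y [15.4 -2.8] tail [798. 390. 277.]
nougat0_mid 0.41 [203. 337.] [607. 267. 107.]
nougat0_mid 0.73 [467. 143.] [725. 274. 275.]
rim 596 [597.  268.8] 194.0
```

View pics/p2.png

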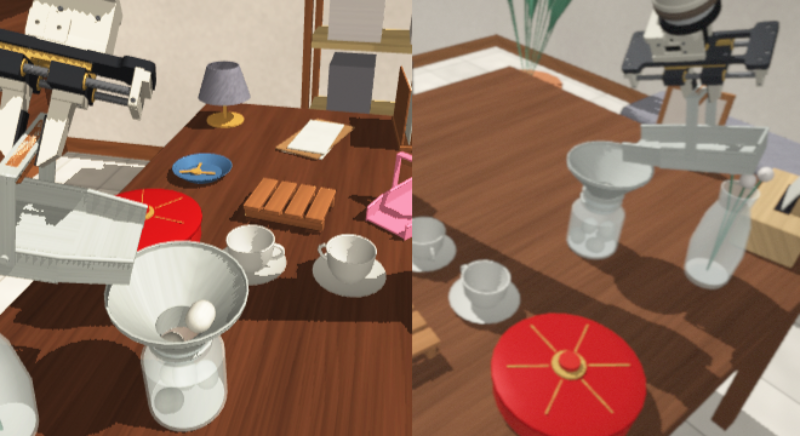

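Run:
```python
from h import *
c=snapshot('side');c2=snapshot('scene')
a=cv2.resize(c['img'][250:420,140:270],(400,523),interpolation=2);b=cv2.resize(c2['img'][120:250,345:445],(400,523),interpolation=2)
cv2.imwrite('pics/j1.png',np.hstack([a,b])[:,:,::-1])
for k in range(6): print(np.round(get_state()['force'],1),end=' ')
for s in(c,c2):find(s,['nougat%d_mid'%i for i in range(1,3)])
```

```text
[-0.  -0.6 -3.3] [-0.  -0.6 -3.3] [-0.  -0.6 -3.3] [-0.  -0.6 -3.3] [-0.  -0.6 -3.3] [-0.  -0.6 -3.3] nougat2_mid 0.5 [298. 267.] [590. -11.  15.]
```

View pics/j1.png

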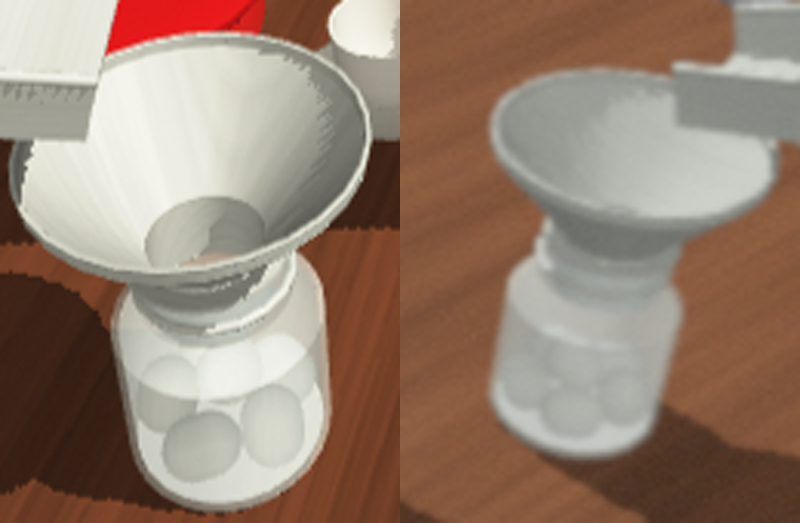

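The throat is clear and at least five nougats lie in the jar (side crop, around (165–290, 360–450)). I'll tip further in case one is left in the tray.

Run:
```python
from h import *
psi=st();p,M=cur()
plan(p,M,[tcp(-45,40,40),tcp(-68,40,40)],[-45-psi,-23],step=20)
```

```text
psi -27.2 lip-mouth [34. 11. 45.] slope x,y [15.3 -2.8] tail [796. 391. 276.]
0.5 -0.25 0.15 -0.99; 0.5 -0.25 0.15 -0.99; 0.55 -0.15 0.15 -0.99; 0.55 -0.35 0.05 -0.96; 0.55 -0.25 0.05 -0.96; 0.6 -0.2 0.05 -0.96; 0.6 -0.2 0.1 -0.96
end [611.4 359.8 359.1]
```

Emit:
carry_out(
  rows="0.5 -0.25 0.15 -0.99; 0.5 -0.25 0.15 -0.99; 0.55 -0.15 0.15 -0.99; 0.55 -0.35 0.05 -0.96; 0.55 -0.25 0.05 -0.96; 0.6 -0.2 0.05 -0.96; 0.6 -0.2 0.1 -0.96; 0 0 0 0;0 0 0 0;0 0 0 0",
)

```text
time_s: 17.93
tcp_pos: [612.1, 359.2, 358.6]
tool_rot: [-0.044, 0.224, 0.927, 0.298]
force: [0.2, 0.2, -2.5]
finger_gap: 17.5
grip_force: 30.0
```

Run:
```python
from h import *
log();psi=st();p,M=cur()
c=snapshot('side');c2=snapshot('scene');c3=snapshot('wrist')
for s in(c,c2,c3):find(s,['nougat0_mid']);print('-')
a=cv2.resize(c['img'][120:420,20:270],(333,400),interpolation=2);b=cv2.resize(c2['img'][40:250,345:500],(295,400),interpolation=2);d=cv2.resize(c3['img'],(170,128))
d=np.vstack([d,np.zeros((272,170,3),np.uint8)])
cv2.imwrite('pics/j2.png',np.hstack([a,b,d])[:,:,::-1])
```

```text
17.9333 q [-0.58  0.37  0.37  1.6  -0.81  1.12  1.19] p [612. 359. 359.] 
 [[-0.896  0.442  0.051]
 [ 0.389  0.722  0.572]
 [ 0.216  0.533 -0.818]] tilt 35.1 F [ 0.2  0.2 -2.5] 17.542866424400074 29.99806433916092
psi -68.0 lip-mouth [21. 33. 39.] slope x,y [ 34.1 -19.9] tail [669. 483. 311.]
-
-
nougat0_mid 0.5 [ 69. 275.] [616. 278.  37.]
-
```

View pics/j2.png

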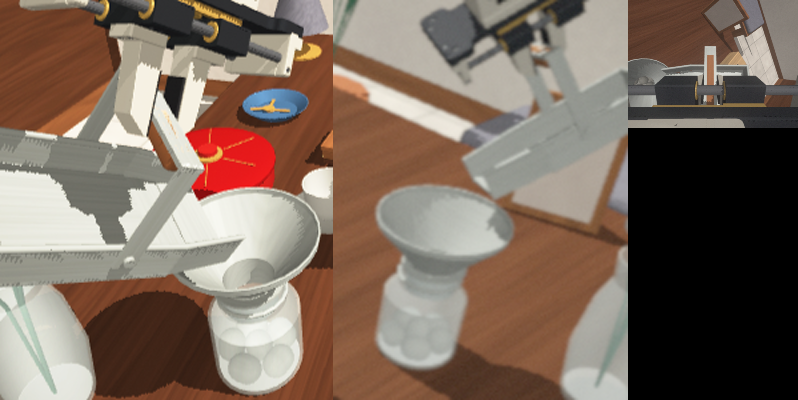

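The tray is empty and the throat is clear, and the jar shows two layers of nougats. Next I return the tray the same way.

Run:
```python
from h import *
psi=st();p,M=cur()
plan(p,M,[tcp(-45,10,110),tcp(-20,-10,150),(595,60,430),(570,-120,340),(562.5,-186,200)],[-45-psi,25,20,0,0])
```

```text
psi -68.0 lip-mouth [21. 33. 38.] slope x,y [ 34.  -19.9] tail [668. 482. 310.]
-0.3 0.25 -0.75 0.96; -0.25 0.3 -0.75 0.96; -0.25 0.3 -0.75 0.96; -0.25 0.3 -0.75 0.96; -0.2 0.1 -0.3 0.83; -0.2 0.1 -0.3 0.83; -0.2 0.15 -0.3 0.83; -0.2 0.15 -0.3 0.83; -0.15 0.15 -0.35 0.83; -0.85 -0.6 -0.6 0.42
-0.9 -0.55 -0.6 0.42; -0.9 -0.55 -0.6 0.42; -0.95 -0.5 -0.6 0.42; -0.95 -0.45 -0.55 0.42; -1 -0.4 -0.6 0.42; -1 -0.35 -0.55 0.42; -1 -0.3 -0.6 0.42; -0.9 -0.05 -0.15 0; -0.9 -0.05 -0.15 0; -0.9 -0.05 -0.15 0
-0.9 -0.05 -0.15 0; -0.9 -0.05 -0.1 0; -0.9 -0.05 -0.15 0; -0.9 0 -0.1 0; -0.85 -0.05 -0.15 0; -0.9 0 -0.1 0; -0.9 0 0.5 0; -0.9 0 0.5 0; -0.9 0 0.5 0; -0.9 0 0.5 0
-0.9 0 0.5 0; -0.85 -0.05 0.55 0
end [ 562.5 -185.4  200.1]
```

Emit:
carry_out(
  rows="-0.3 0.25 -0.75 0.96; -0.25 0.3 -0.75 0.96; -0.25 0.3 -0.75 0.96; -0.25 0.3 -0.75 0.96; -0.2 0.1 -0.3 0.83; -0.2 0.1 -0.3 0.83; -0.2 0.15 -0.3 0.83; -0.2 0.15 -0.3 0.83; -0.15 0.15 -0.35 0.83; -0.85 -0.6 -0.6 0.42",
)

```text
time_s: 19.07
tcp_pos: [661.5, 266.7, 450.5]
tool_rot: [-0.169, 0.596, 0.744, 0.251]
force: [0.7, 1.0, -2.4]
finger_gap: 17.8
grip_force: 30.0
```

Emit:
carry_out(
  rows="-0.9 -0.55 -0.6 0.42; -0.9 -0.55 -0.6 0.42; -0.95 -0.5 -0.6 0.42; -0.95 -0.45 -0.55 0.42; -1 -0.4 -0.6 0.42; -1 -0.35 -0.55 0.42; -1 -0.3 -0.6 0.42; -0.9 -0.05 -0.15 0; -0.9 -0.05 -0.15 0; -0.9 -0.05 -0.15 0",
)

```text
time_s: 19.9
tcp_pos: [586.2, -1.9, 401.1]
tool_rot: [-0.203, 0.704, 0.643, 0.222]
force: [-0.1, 1.0, -3.2]
finger_gap: 17.7
grip_force: 30.0
```

Emit:
carry_out(
  rows="-0.9 -0.05 -0.15 0; -0.9 -0.05 -0.1 0; -0.9 -0.05 -0.15 0; -0.9 0 -0.1 0; -0.85 -0.05 -0.15 0; -0.9 0 -0.1 0; -0.9 0 0.5 0; -0.9 0 0.5 0; -0.9 0 0.5 0; -0.9 0 0.5 0",
)

```text
time_s: 20.73
tcp_pos: [566.5, -165.5, 245.8]
tool_rot: [-0.203, 0.704, 0.643, 0.222]
force: [1.2, -0.5, -3.1]
finger_gap: 17.5
grip_force: 30.0
```

Run:
```python
from h import *
log();psi=st();p,M=cur()
c=snapshot('side');P=cloud(c)
# near side wall top edge heights of tray: check level by bail/wall cloud
k=P[(P[...,0]>430)&(P[...,0]<680)&(P[...,1]>p[1]-95)&(P[...,1]<p[1]+95)&(P[...,2]>p[2]-140)&(P[...,2]<p[2]-40)]
A,gt,Mg=map(np.array,json.load(open('grasp.json')));T=M@A;g=p+M@gt
L=(k-g)@T
# floor points: fit plane to tray-frame z about -100
f=L[(np.abs(L[:,1])<45)&(L[:,0]>-80)&(L[:,0]<60)&(L[:,2]<-88)&(L[:,2]>-112)]
s=np.linalg.lstsq(np.c_[f[:,:2],np.ones(len(f))],f[:,2],rcond=None)[0];print(len(f),'floor slopes deg',np.degrees(s[:2]),'z',s[2])
plan(p,M,[(562.5,-186,165),(562.5,-186,141)],[-psi,0])
```

```text
20.7333 q [ 0.08  0.63  0.69  1.6  -0.85  1.54  0.91] p [ 567. -166.  246.] 
 [[ 0.074  0.996  0.051]
 [ 0.816 -0.09   0.571]
 [ 0.574 -0.    -0.819]] tilt 35.0 F [ 1.2 -0.5 -3.1] 17.544711305266226 29.99727487564087
psi 0.0 lip-mouth [-137. -427.  -36.] slope x,y [ 0. -0.] tail [ 660. -120.  146.]
323 floor slopes deg [ 0.01349847 -0.29300997] z -99.90817561655089
-0.85 -0.05 0.7 0; -0.85 0 0.75 0; -0.85 -0.05 0.7 0; -0.55 0 0.8 0
end [ 562.1 -186.4  140.9]
```

Emit:
carry_out(
  rows="-0.85 -0.05 0.7 0; -0.85 0 0.75 0; -0.85 -0.05 0.7 0; -0.3 0 0.4 0; -0.25 0 0.4 0; 0 0 0 0;0 0 0 0",
)

```text
time_s: 21.37
tcp_pos: [562.1, -184.8, 142.8]
tool_rot: [-0.204, 0.704, 0.643, 0.222]
force: [0.5, -0.5, -2.3]
finger_gap: 18.2
grip_force: 30.0
```

```bash
python3 -c "
from h import *
log();st()
p,M=cur();print(p)"
```

```text
21.3667 q [ 0.14  0.77  0.65  1.64 -0.92  1.44  1.05] p [ 562. -185.  143.] 
 [[ 0.073  0.996  0.05 ]
 [ 0.815 -0.089  0.572]
 [ 0.575 -0.001 -0.818]] tilt 35.1 F [ 0.5 -0.5 -2.3] 18.156981365675996 29.99858021736145
psi -0.0 lip-mouth [-141. -446. -139.] slope x,y [-0.  0.] tail [ 655. -139.   43.]
[ 562.07149091 -184.75631478  142.77681959]
```

Down 3 mm more to contact, then release and withdraw along the tool.

Emit:
carry_out(
  rows="-0.05 0 0.1 0; -0.05 0 0.1 0; 0 0 0 0; 0 0 0 0",
)

```text
time_s: 21.7
tcp_pos: [562.7, -184.8, 139.4]
tool_rot: [-0.203, 0.703, 0.644, 0.223]
force: [-0.2, -2.0, 6.3]
finger_gap: 17.8
grip_force: 30.0
```

Emit:
carry_out(
  rows="0 0 0 0; 0 0 0 0; 0 0 0 0; 0 0 0 0; 0 0 0 0; 0 0 0 0",
  jaw=110,
)

```text
time_s: 22.2
tcp_pos: [561.4, -184.2, 136.4]
tool_rot: [-0.204, 0.704, 0.643, 0.222]
force: [0.8, 0.3, -1.0]
finger_gap: 50.8
grip_force: 0.0
```

Emit:
carry_out(
  rows="0 0 -0.4 0; 0 0 -0.8 0; 0 0 -1 0; 0 0 -1 0; 0 0 -1 0; 0 0 -1 0; 0 0 -1 0; 0 0 -1 0; 0 0 0 0;0 0 0 0",
)

```text
time_s: 23.03
tcp_pos: [552.0, -289.4, 285.1]
tool_rot: [-0.202, 0.705, 0.643, 0.222]
force: [-0.1, 0.4, -0.9]
finger_gap: 52.4
grip_force: 0.0
```

Run:
```python
from h import *
log()
c=snapshot('side');P=cloud(c);c2=snapshot('scene');P2=cloud(c2)
g=P2[(P2[...,2]>140)&(P2[...,2]<158)&(np.abs(P2[...,0]-562)<30)&(np.abs(P2[...,1]+189)<75)];print('bail',len(g),np.median(g,0),g.max(0),g.min(0))
L=np.concatenate([P.reshape(-1,3),P2.reshape(-1,3)]);L=(L-GRIP)@TR
f=L[(np.abs(L[:,1])<45)&(L[:,0]>-80)&(L[:,0]<60)&(L[:,2]<-88)&(L[:,2]>-112)]
s=np.linalg.lstsq(np.c_[f[:,:2],np.ones(len(f))],f[:,2],rcond=None)[0];print(len(f),'floor slopes deg',np.degrees(s[:2]),'z',s[2]+144)
k=P[(P[...,2]>184)&(P[...,2]<200)&(np.hypot(P[...,0]-MOUTH[0],P[...,1]-MOUTH[1])<90)]
s=np.linalg.lstsq(np.c_[2*k[:,:2],np.ones(len(k))],(k[:,:2]**2).sum(1),rcond=None)[0];print('mouth',s[:2],k[:,2].max())
find(c,['teacup0'])
a=cv2.resize(c['img'][180:420,140:380],(400,400),interpolation=2);b=cv2.resize(c['img'][310:410,170:255],(400,400),interpolation=2)
cv2.imwrite('pics/f.png',np.hstack([a,b])[:,:,::-1])
```

```text
23.0333 q [ 0.28  0.71  0.71  1.37 -0.82  1.73  0.97] p [ 552. -289.  285.] 
 [[ 0.075  0.996  0.053]
 [ 0.816 -0.092  0.57 ]
 [ 0.573  0.    -0.82 ]] tilt 34.9 F [-0.1  0.4 -0.9] 52.38707186538207 0.0
bail 783 [ 565.1018001  -192.70816677  151.63987411] [ 576.17676001 -129.16204699  154.82702158] [ 546.77729992 -248.01983301  140.01789836]
2683 floor slopes deg [-0.04786633 -0.09718804] z 44.25002402319522
mouth [597.59589064 270.30665095] 192.77271408182878
teacup0 0.81 [273. 268.] [572.  -7.  32.]
teacup0 0.69 [348. 283.] [416.  -5.  25.]
```

View pics/f.png

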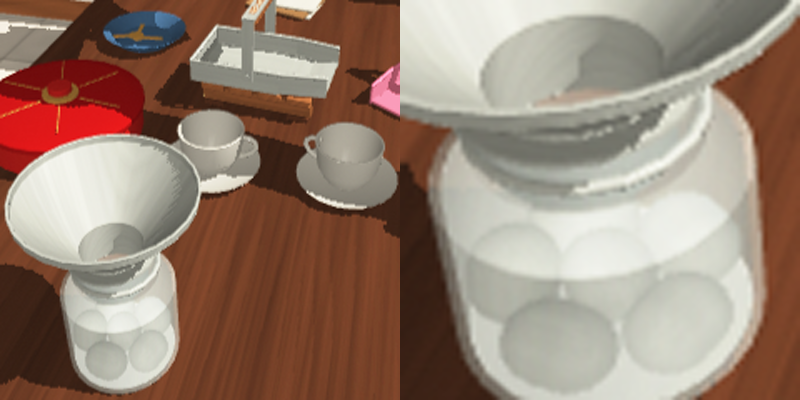

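Five nougats show clearly in the jar. I'll look numerically for the sixth: a difference against the first images, plus the throat.

Run:
```python
from h import *
for n,f in(('side','d0'),('scene','s0')):
    c=snapshot(n);a=cv2.imread(f'pics/{f}.png')[:,:,::-1].astype(int);d=np.abs(c['img'].astype(int)-a).max(2)
    m=(cv2.medianBlur((d>22).astype(np.uint8)*255,3)>0).astype(np.uint8)
    k,l,s,ce=cv2.connectedComponentsWithStats(m)
    for i in range(1,k):
        if s[i,4]>12:print(n,s[i].tolist(),c['img'][l==i].mean(0).round())
    u0,u1,v0,v1=(170,252,305,408) if n=='side' else (365,420,165,235)
    g=c['img'].astype(int).sum(2)[v0:v1,u0:u1]-a.sum(2)[v0:v1,u0:u1]
    for r in range(0,g.shape[0],3 if n=='side' else 2):
        print(v0+r,''.join(' ' if abs(x)<25 else('+' if x>0 else '-' if x>-80 else '=') for x in g[r,::1]))
```

```text
side [274, 0, 84, 119, 4526] [129. 122. 109.]
side [527, 0, 33, 55, 958] [90. 83. 72.]
side [77, 173, 318, 184, 18343] [142. 108.  93.]
side [289, 174, 13, 14, 60] [225. 183. 140.]
side [269, 194, 5, 5, 14] [172. 161. 146.]
side [262, 202, 23, 17, 234] [163. 164. 152.]
side [292, 202, 28, 22, 374] [184. 184. 171.]
side [326, 253, 55, 44, 792] [152. 144. 130.]
side [401, 281, 43, 8, 108] [112.  61.  38.]
side [325, 295, 35, 11, 120] [196. 187. 172.]
side [399, 329, 12, 6, 36] [69. 38. 25.]
side [417, 337, 54, 9, 177] [117.  64.  39.]
side [226, 359, 16, 11, 69] [227. 229. 222.]
side [197, 367, 5, 4, 15] [210. 212. 201.]
side [186, 376, 55, 32, 1086] [186. 188. 176.]
side [88, 415, 40, 5, 102] [120.  70.  46.]
305 ++++++++++++++++++++++++++++++++++++++++++++++++++++++++++++++++++++++   --       
308 +++++++++++++++++++++++++++++++++++++++++++++++++++++++++++++++++++ ----          
311 +++++++++++++++++++++++++++++++++++++++++++++++++++++++++++++++   --   --         
314 +++++++++++++++++++++++++++++++++++++++++   ++++++++++++++      --  --         +++
317 ++++++++++++++++++++++++++++++
[... 4982 characters left out ...]
-------   ++++++++               
211        --============-------------  +++                
213      -====------======--------====---                  
215      -=----------======------===-------                
217      --=--------=======---=-====--------               
219       --------======---------===-----------            
221          -------===------------===---------            
223                -==-------------====-=-----             
225                 --=------------- -------               
227                   ------------                         
229                        ----                            
231                                    +                   
233 ++
```

Run:
```python
from h import *
c=snapshot('side');c2=snapshot('scene');c3=snapshot('wrist')
P=cloud(c);ax=np.array([597,269.5])
k=P[(np.hypot(*(P[...,:2]-ax).transpose(2,0,1))<24)&(P[...,2]>60)&(P[...,2]<160)];print('near axis z hist',np.histogram(k[:,2],np.arange(60,165,10))[0])
for n,s in(('side',c),('scene',c2),('wrist',c3)):
    Q=cloud(s);m=(Q[...,2]>12)&(Q[...,2]<45)&(Q[...,0]>100)&(Q[...,0]<1000)&(np.abs(Q[...,1])<700)
    kk,l,st_,ce=cv2.connectedComponentsWithStats(m.astype(np.uint8))
    for i in range(1,kk):
        if st_[i,4]>15:
            q=Q[l==i];print(n,st_[i].tolist(),np.median(q,0).round(),(np.ptp(q,axis=0)).round(),s['img'][l==i].mean(0).round())
    find(s,['nougat0_mid'])
```

```text
near axis z hist [0 0 0 0 0 0 0 0 0 0]
side [244, 148, 5, 11, 33] [ 829. -637.   24.] [19. 18. 33.] [150. 106.  47.]
side [385, 154, 34, 29, 400] [ 297. -593.   25.] [ 98. 150.  33.] [97. 63. 41.]
side [315, 159, 14, 13, 51] [ 557. -642.   13.] [46. 99.  3.] [245. 241. 228.]
side [326, 161, 17, 17, 77] [ 512. -595.   13.] [ 47. 133.   3.] [245. 241. 229.]
side [306, 165, 8, 19, 56] [ 584. -520.   13.] [ 33. 146.   2.] [245. 241. 229.]
side [437, 164, 30, 14, 257] [ 149. -624.   29.] [85. 50. 33.] [144.  75.  46.]
side [315, 169, 18, 18, 109] [ 539. -510.   13.] [ 55. 125.   3.] [244. 241. 229.]
side [202, 187, 50, 24, 388] [ 798. -342.   18.] [139. 142.  12.] [ 57.  82. 107.]
side [218, 199, 7, 4, 16] [ 797. -303.   12.] [14. 21.  2.] [133.  95.  44.]
side [362, 204, 66, 35, 541] [ 324. -319.   25.] [158. 171.  32.] [208. 114. 138.]
side [263, 206, 22, 14, 207] [ 619. -216.   44.] [54. 62.  4.] [182. 182. 170.]
side [292, 209, 39, 17, 381] [ 532. -214.   44.] [99. 63.  4.] [211. 212. 198.]
side [393, 215, 51, 40, 464] [ 261. -218.   25.] [121. 172.  33.] [227. 128. 154.]
side [254, 2
[... 2206 characters left out ...]
422] [ 732. -114.   25.] [158. 144.  33.] [109.  37.  34.]
wrist [235, 102, 68, 25, 357] [574. -36.  35.] [92. 38. 33.] [111. 108. 103.]
wrist [133, 117, 64, 26, 393] [436. -45.  35.] [82. 35. 32.] [107. 105. 100.]
wrist [193, 184, 71, 80, 4329] [ 518. -180.   43.] [ 86. 102.   7.] [192. 194. 187.]
wrist [281, 184, 63, 80, 4313] [ 607. -188.   43.] [ 80. 102.   5.] [180. 181. 175.]
wrist [19, 211, 68, 60, 818] [ 299. -173.   27.] [64. 69. 24.] [144.  87. 101.]
wrist [217, 270, 108, 10, 669] [ 560. -246.   39.] [123.  21.  33.] [141. 105.  83.]
wrist [4, 275, 6, 5, 18] [ 256. -222.   42.] [4. 5. 6.] [100.  64.  73.]
wrist [525, 313, 11, 34, 234] [ 843. -332.   20.] [17. 35.  8.] [53. 67. 82.]
```

No stray nougat is on the table, since every cluster is a known object. One look down the funnel with the wrist camera's depth will check the tube before handing in.

Run:
```python
from h import *
p,M=cur();c=snapshot('wrist');V=np.linalg.inv(c['view'])
cam=V[:3,3];z=V[:3,2];off=cam-p;print('cam',cam.round(),'dir',z.round(2),'K',c['intrinsics'][0,0])
th=np.array([597,269.5,125])
# place camera so throat seen along a ray ~ 20deg steeper: pixel below centre
ray=V[:3,:3]@np.array([0,(300-210)/c['intrinsics'][1,1]*-1,1]);ray2=V[:3,:3]@np.array([0,-.0,1])
for v in(60,120,210):
    r=V[:3,:3]@np.array([0,(v-210)/c['intrinsics'][1,1],1]);r/=np.linalg.norm(r)
    t=th-r*300-off;print(v,r.round(2),t.round())
r=V[:3,:3]@np.array([0,(210-210)/c['intrinsics'][1,1],1]);r/=np.linalg.norm(r)
plan(p,M,[p+[0,0,150],th-r*330-off],[0,0])
```

```text
cam [ 550. -317.  445.] dir [ 0.03  0.34 -0.94] K 354.449371345038
60 [ 0.06  0.68 -0.73] [581.  95. 183.]
120 [ 0.05  0.56 -0.83] [585. 130. 211.]
210 [ 0.03  0.34 -0.94] [591. 196. 245.]
0.55 0 -0.8 0; 0.6 0 -0.8 0; 0.55 0 -0.85 0; 0.6 0 -0.8 0; 0.55 0 -0.85 0; 0.6 0 -0.8 0; 0.7 0 0.95 0; 0.7 0 0.95 0; 0.7 0 0.95 0; 0.7 0 0.95 0
0.7 0 0.95 0; 0.7 0 0.95 0; 0.7 0 0.95 0; 0.7 0 0.95 0; 0.7 0 0.95 0; 0.7 0 0.95 0; 0.7 -0.05 0.95 0; 0.7 0 0.95 0; 0.7 -0.05 0.95 0; 0.7 0 0.95 0
0.7 -0.05 0.95 0; 0.65 0 0.95 0; 0.7 -0.05 0.95 0
end [589.8 186.1 273.2]
```

Run:
```python
from h import *
p,M=cur()
plan(p,M,[p+[0,0,100],(587,155,358)],[0,0])
```

```text
0.55 0 -0.8 0; 0.6 0 -0.8 0; 0.55 0 -0.85 0; 0.6 0 -0.8 0; 0.95 0 0.75 0; 0.95 0 0.75 0; 0.95 0 0.75 0; 0.9 0 0.75 0; 0.95 0 0.75 0; 0.9 0 0.75 0
0.95 0 0.7 0; 0.9 -0.05 0.75 0; 0.95 0 0.7 0; 0.9 -0.05 0.75 0; 0.95 0 0.7 0; 0.9 -0.05 0.75 0; 0.95 0 0.7 0; 0.9 -0.05 0.75 0; 0.95 0 0.7 0
end [587.2 155.2 358.5]
```

Emit:
carry_out(
  rows="0.55 0 -0.8 0; 0.6 0 -0.8 0; 0.55 0 -0.85 0; 0.6 0 -0.8 0; 0.95 0 0.75 0; 0.95 0 0.75 0; 0.95 0 0.75 0; 0.9 0 0.75 0; 0.95 0 0.75 0; 0.9 0 0.75 0",
)

```text
time_s: 24.47
tcp_pos: [568.6, -107.0, 371.8]
tool_rot: [-0.204, 0.704, 0.643, 0.222]
force: [0.9, 0.1, -0.2]
finger_gap: 52.2
grip_force: 0.0
```

Emit:
carry_out(
  rows="0.95 0 0.7 0; 0.9 -0.05 0.75 0; 0.95 0 0.7 0; 0.9 -0.05 0.75 0; 0.95 0 0.7 0; 0.9 -0.05 0.75 0; 0.95 0 0.7 0; 0.9 -0.05 0.75 0; 0.95 0 0.7 0; 0 0 0 0",
)

```text
time_s: 25.3
tcp_pos: [585.7, 163.2, 358.7]
tool_rot: [-0.207, 0.701, 0.646, 0.222]
force: [-0.3, 0.3, -0.6]
finger_gap: 52.4
grip_force: 0.0
```

Run:
```python
from h import *
c=snapshot('wrist');P=cloud(c);ax=np.array([597,269.5])
d=np.hypot(*(P[...,:2]-ax).transpose(2,0,1))
for lo,hi in((0,15),(15,25),(25,30)):
    k=P[(d>=lo)&(d<hi)];print(lo,hi,len(k),'z hist0-200/10',np.histogram(k[:,2],np.arange(-20,210,10))[0])
# height map around the throat by pixel
uv=c['intrinsics']@(c['view']@np.array([597,269.5,100,1]))[:3];u,v=(uv[:2]/uv[2]).round().astype(int);print(u,v)
Z=P[...,2]
for r in range(v-40,v+41,4):print(' '.join('%4d'%(x if x==x else -99) for x in Z[r,u-40:u+41:5]))
find(c,['nougat0_mid']);print(get_state()['time_s'])
```

```text
0 15 121 z hist0-200/10 [ 0  0  0  0  0 52 69  0  0  0  0  0  0  0  0  0  0  0  0  0  0  0]
15 25 189 z hist0-200/10 [ 0  0  8  4 70 95 12  0  0  0  0  0  0  0  0  0  0  0  0  0  0  0]
25 30 1086 z hist0-200/10 [  0   0   7   1  32  91  15   0   0   0   0  80 146 147 177 390   0   0
   0   0   0   0]
274 224
 159  154  152  148  147  144  142  142  140  139  140  142  145  149  150  154  158
 157  153  150  145  142  138  137  136  135  137  137  140  141  144  148  152  155
 154  150  147  141  139  135  135  132  132  133  134  137  138  142  145  150  155
 153  149  144  139  136  133  131  125  123  126  129  132  136  140  143  148  153
 152  148  141  140  133  128  119  113  112  113  118  127  133  137  143  145  151
 152  148  142  136  130  117  106  101   97  100  105  115  132  134  142  143  150
 151  145  139  133  127  105   38   35   33   36   42  104  121  134  137  144  149
 151  146  139  134  115   27   21   30   30   28   25   33  110  132  137  144  148
 152  146  139  135  106   13   28   33   34   34   28   18  100  132  139  144  150
 151  147  140  134   95 
[... 299 characters left out ...]
  146  151  157
 161  157  151  147  141  137  132   41   42   39  131  134  141  144  150  154  160
 164  161  155  150  145  142  137  136  134  136  137  143  144  148  155  158  164
 170  164  160  156  152  148  146  143  143  143  145  147  150  154  158  163  167
 172  169  164  161  156  155  151  150  151  149  152  153  156  160  163  167  170
 177  173  170  167  163  160  158  156  158  155  158  159  161  164  168  173  176
 181  178  174  172  168  166  165  162  164  162  163  167  167  171  173  175  180
   0  187  180  176  175  173  172  170  169  168  169  172  173  174  178  181  189
   0   -1  187  188  180  178  176  175  175  175  175  178  179  180  188   -1   -1
25.4
```

The tube is clear. A nougat sits in the middle of the jar (top at 34 mm), with the others ringed around it, so all six are in. Handing in.

```bash
python3 -c "
from station import *
print(hand_in())"
```

```text
the job is handed in; nothing more can be done
None
```

The job is handed in at about 25 s of the 67 s; by my own checks all six nougats are in the jar with the funnel seated, the empty tray is level on its stand, and the cups haven't moved, but the hand-in returned no verdict.

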